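# Start a batch in the yoghurt maker

### The job

Take the clear cover off the yoghurt maker, stand every filled jar from the place mat upright and flat on the heated floor of its tub, then put the cover back on so that it sits level all round inside the lip; set jars and cover down gently, without a bang. With the cover on, turn the timer dial to the red 8-hour mark, and leave the mug and the washing-up bottle where they are.

Things in the scene. Friction and masses are not known exactly. Their poses are not given: they have to be found in the camera images.
- maker: The yoghurt maker, fixed. White round tub 256 mm across (220 mm inside) and, in its -x direction, a control panel 104 mm wide and 40 mm high reaching to 223 mm from the tub's centre. The tub wall's top is a flat ledge 40 mm above the worktop (radius 110 to 124.5 mm) with a lip 7 mm higher outside it. Origin: on the worktop under the tub's centre; z up.
- tub_floor (a point): Centre of the top of the tub's heated floor, a flat aluminium disc 220 mm across, 16 mm above the worktop; jars may stand anywhere on it inside the tub wall. Axes as the maker's.
- ledge (a point): Point on the tub's axis at the height of the ledge the cover's wall rests on (40 mm above the worktop); axes as the maker's.
- cover: Clear bluish round cover, open below, 242 mm across (228 inside), 56 mm tall without its knob, 0.3 kg, blue band round its bottom edge, blue knob on top. Starts on the maker. On the ledge it has 3.5 mm play all round inside the lip; its inner height is 52 mm, 6 mm more than jars standing in the tub need. Origin: centre of its bottom edge plane; z up.
- cover_knob (a point): Point on the axis of the cover's blue knob, a cylinder 32 mm across rising from 56 to 86 mm above the cover's bottom edge; this point is at 78 mm, a good height for the TCP to grip from above.
- dial (a joint): Timer dial angle in rad: 0 = off (0 h), grows clockwise seen from above, 0.4363 rad (25 degrees) an hour up to a stop at 12 h (5.236 rad); the red 8-hour mark is at 3.491 rad. It turns either way and stays where it is left (friction 0.06 N m).
- dial_grip (a point): Point on the dial's vertical axis 77 mm above the worktop, for gripping from above. The black dial is a disc 44 mm across with an upright bar 42 mm long, 14 mm wide, top 84 mm above the worktop. This frame turns with it: x runs along the bar; the pointer, with a white line, is the bar's -x end. The axis is 172 mm from the tub's centre in the maker's -x direction.
- mark8 (a point): The red 8-hour mark on the panel's scale, a bar 6 mm wide, its middle 43 mm from the dial's axis (the pointer must point at it). The other hour marks are white; the scale runs clockwise from 0 h at the near left to 12 h at the near right.
- jar1: One of five alike filled yoghurt jars (3 to 5 are present, the others read None from the start): white cylinder 62 mm across, 53 mm tall, with a green cap 60 mm across from 55 to 70 mm; 70 mm tall in all, about 0.24 kg, stands upright on the place mat. Origin: centre of its underside; z up along its axis. Grip it round the cap from above.
- jar2: A jar like jar1.
- jar3: A jar like jar1.
- jar4: A jar like jar1.
- jar5: A jar like jar1.
- placemat: Square bamboo-coloured vinyl place mat, 240 mm wide, 1 mm thin, on which the jars stand at the start; it lies to one side of the maker, left or right. Origin: centre of its underside.
- mat: Round cork mat, 250 mm across, 6 mm thick, fixed, on the other side of the maker: a free place to set the cover down. Origin: centre of its underside.
- mug: Blue mug, 80 mm across, 92 mm tall; a bystander. Origin: centre of its underside.
- detergent: Green washing-up bottle, 60 mm across, 190 mm tall; a bystander. Origin: centre of its underside.

How it is judged:
By the outcome, as a careful person would: the job done as asked, in the order asked, and still so for the second after the job is handed in, with the robot touching nothing.
Of jar1, jar2, jar3, jar4, jar5 only 3 to 5 are there at a start; the rules pass over those that are not, and their reading is None.
At some moment in a run one of jar1, jar2, jar3, jar4, jar5 may be knocked a few centimetres aside while the robot is not near it.
It also fails if it takes over 210 s, if anything falls off the work surface, if the arm or the gripper's body presses on something with over 40 N, if the wrist force passes 120 N, or if a joint passes its speed limit or range.

### The arm

A 7-joint arm with a two-finger parallel gripper is mounted at the origin on the work surface. World frame = base frame: x ahead of the robot, y to its left, z up, the work surface at z = 0. Lengths are in m, angles in rad, forces in N, time in s.
With the tool pointing down it reaches from about 0.4 to 0.85 m from the base axis. Payload 4.5 kg.
Tool frame: the origin (TCP) lies between the finger pads, 19 mm behind the fingertips; this is the grasp point; z points along the fingers, y is the line along which they close (so a half turn about z gives the same grasp; the last joint's range is limited). The gripper opens to 85 mm and grips with 20 to 120 N. Pads are 22 mm wide; open, the fingers measure 114 mm over their backs; the gripper's body (76 mm by 85 mm) begins 54 mm behind the grasp point. The pads swing forward as they close: fully open they stand 13 mm farther back than shut.
Start: joints at [1.161, 0.689, -0.195, 1.565, 0.157, 0.902, -0.215], TCP at [0.268, -0.564, 0.25] pointing down, gripper open.
Joint ranges: [-3.01, 3.01], [-0.46, 2.08], [-1.47, 1.51], [0.13, 2.56], [-1, 4.14], [0.04, 2.09], [-2.66, 2.66]. Speed limits (rad/s): [2.57, 2.57, 3.14, 3.14, 3.14, 3.14, 3.14].

### API

Orientations are given as a unit quaternion [x, y, z, w].
In Python, from cell import ctrl gives the robot as it stands.
- The arm moves only by the tool apply_moves, never from a script. Its argument "steps" is one flat list of numbers, 6 for each row, row after row: the shift along the world's x, y, z scaled (see below), then the turn, a rotation vector about the world's x, y, z scaled (see below). In form: [x, y, z, rx, ry, rz, x, y, z, rx, ry, rz, ...]. A call has exactly 10 rows; each row is the pose to reach, as a shift and turn from the pose commanded when the call began, turning the shorter way round; what a row does not reach only later rows make up. The controller multiplies each number of a shift by 0.25 m and each number of a turn by 2 pi rad. A row lasts 1/10 s, in which the tool goes at most 50 mm and 8.59 degrees, less where a joint would pass 70% of its speed; a pose out of reach is approached as far as the arm can. A call with a number of a shift or a turn outside -1 to 1 is refused whole. A call with a gripper value outside its range is refused whole. "fingers" is the opening, from -1 (shut) to 1 (fully open), set as the call begins (left out, the last holds). The fingers move at their own pace and stop on an object; "force" is the grip in N (left out, the last holds). Time passes only in rows, so rows that repeat a pose let the fingers close, or fill a call up. It gives the time, the measured TCP pose, the force, the opening and the grip force at its end, in the units of the state.
- ctrl.observe(): the state, without advancing time (a new reading comes with each control period).
- ctrl.camera(name): name is "scene" or "side" or "wrist"; returns a dict with "img" (400x640x3 uint8, red, green, blue), "range_z" (400x640 float32, m along the optical axis (not along the pixel's ray), 0 where there is no reading), "camera_matrix" (3x3 intrinsics, pixels), "R" (3x3) and "t" (3): a world point X has camera coordinates R X + t. Camera axes: x right, y down, z forward; pixel columns grow to the right and rows downward; lengths in m; the calibration is good to about 2 mm. A picture is of the moment at which its call begins.
- ctrl.close_job(): hands the job in; it is judged then, once.
Trained networks look in a picture, given as the dict that the camera call returned (one of the last four; its "shot" number tells which), for a name from the list of things; names that differ only in an ending like _2 or _b are one class to them, and where a whole thing is asked for, a point or a joint stands for the part that bears it (a point fixed in the world has none). Each returns a list of dicts, best first, with "score" (0 to 1); they miss things now and then, are a little off and sometimes report something else, mostly with a low value. They report only what shows in the picture. A call takes as long as a camera call.
- ctrl.look_for(picture, name): "bbox" ([centre column, centre row, width, height] in pixels, round what is visible of it).
- ctrl.tip_of(picture, name): "uv" ([column, row] in pixels: a listed point, or the origin of a listed thing).
The state is a dict: "time_s": time; "joint_pos": joint angles; "qd": joint speeds; "joint_efforts": joint torques, N m; "eef_pos": TCP position; "ee_rot": TCP orientation; "ft_force": force on the tool from outside, world axes, zero at the start; "moment": the same for the moment, N m; "finger_gap": finger opening in m; "finger_force": force on a finger pad.
Only numpy, scipy, OpenCV 4.12 (cv2) and the standard library are available. Lean on these libraries where they do the work, as an engineer would, in place of code of your own. Each camera call takes 0.05 s, during which the arm holds its last target. There are 200 camera calls.

## Working session

There is one attempt and no reset: what is moved stays moved. The work goes in short steps, Python scripts to look and compute and a tool call to move; the robot and the scene stay as the last step left them, time stands still between calls to the robot, and variables do not carry over. Pictures are saved under pics/ and viewed, at most 14 in all, crops included, and the job is handed in when it is done.

Besides the shell and the picture viewer there is one more tool, called after "Request:" by a JSON object that holds its "op" and its "data". apply_moves: Moves the arm, as the interface text tells. Shifts and turns lie within -1 to 1; 1 stands for 0.25 m of shift or 2 pi rad of turn. Its arguments: {"type":"object","properties":{"steps":{"type":"array","items":{"type":"number"}},"fingers":{"type":"number"},"force":{"type":"number"}},"required":["steps"]}

```bash
ls; mkdir -p pics; cat > h.py <<'E'
import numpy as np, cv2
from cell import ctrl
def shot(n,save=None):
    p=ctrl.camera(n)
    if save: cv2.imwrite('pics/'+save,p['img'][:,:,::-1])
    return p
def cloud(p):
    z=p['range_z'];K=p['camera_matrix'];v,u=np.mgrid[:z.shape[0],:z.shape[1]]
    c=np.stack([(u-K[0,2])/K[0,0]*z,(v-K[1,2])/K[1,1]*z,z],-1)
    w=(c-p['t'])@p['R']
    w[z==0]=np.nan
    return w
def ray(p,uv,h):
    K=p['camera_matrix'];d=p['R'].T@np.array([(uv[0]-K[0,2])/K[0,0],(uv[1]-K[1,2])/K[1,1],1])
    o=-p['R'].T@p['t'];return o+d*(h-o[2])/d[2]
E
python3 - <<'E'
from h import *
s=ctrl.observe();print({k:np.round(v,3) for k,v in s.items()})
for n in ['scene','side','wrist']:
    p=shot(n,n+'0.png');print(n,np.round(-p['R'].T@p['t'],3),np.round(p['R'][2],2))
    for k in ['maker','cover','cover_knob','dial_grip','mark8','jar1','placemat','mat','mug','detergent']:
        print(k,[(np.round(d['uv']),round(d['score'],2)) for d in ctrl.tip_of(p,k)[:6]])
E
cd pics; python3 -c "
import cv2,numpy as np
a=cv2.imread('scene0.png');b=cv2.imread('side0.png');cv2.imwrite('ab0.png',cv2.resize(np.vstack([a,b]),(480,600),interpolation=cv2.INTER_AREA))"
```

```text
pics
{'time_s': np.float64(0.0), 'joint_pos': array([ 1.161,  0.69 , -0.195,  1.566,  0.157,  0.902, -0.215]), 'qd': array([-0.002,  0.   ,  0.001, -0.002,  0.   ,  0.001,  0.001]), 'joint_efforts': array([ 1.0000e-03, -5.3962e+01, -1.2660e+00, -1.5854e+01,  9.0000e-03,
        1.0000e-02,  0.0000e+00]), 'eef_pos': array([ 0.268, -0.564,  0.249]), 'ee_rot': array([ 0.975,  0.22 , -0.   , -0.001]), 'ft_force': array([-0.104,  0.155, -0.554]), 'moment': array([-0.031, -0.004, -0.07 ]), 'finger_force': np.float64(0.0), 'finger_gap': np.float64(0.086)}
scene [1.201 0.39  0.984] [-0.56 -0.34 -0.76]
maker []
cover [(array([310., 229.]), 0.86)]
cover_knob [(array([305., 209.]), 0.81)]
dial_grip [(array([328., 174.]), 0.77)]
mark8 [(array([316., 185.]), 0.71), (array([429., 235.]), 0.57)]
jar1 [(array([481., 252.]), 0.97), (array([476., 295.]), 0.7), (array([427., 235.]), 0.66), (array([452., 263.]), 0.59)]
placemat [(array([449., 260.]), 0.81)]
mat [(array([254., 158.]), 0.8)]
mug [(array([383., 315.]), 0.6), (array([330., 173.]), 0.58)]
detergent [(array([204., 233.]), 0.81)]
side [ 0.375 -0.626  0.877] [ 0.18  0.61 -0.77]
maker [(array([317., 335.]), 0.4)]
cover [(array([342., 206.]), 0.69)]
cover_knob [(array([343., 190.]), 0.82)]
dial_grip [(array([285., 126.]), 0.72), (array([286., 226.]), 0.67)]
mark8 [(array([302., 240.]), 0.7)]
jar1 [(array([250., 140.]), 0.84), (array([276., 147.]), 0.8), (array([264., 165.]), 0.7), (array([284., 127.]), 0.58)]
placemat [(array([272., 146.]), 0.84)]
mat [(array([317., 341.]), 0.92)]
mug [(array([343., 152.]), 0.87), (array([340., 206.]), 0.49)]
detergent [(array([424., 277.]), 0.88)]
wrist [ 0.342 -0.527  0.374] [-0.29 -0.13 -0.95]
maker []
cover []
cover_knob []
dial_grip []
mark8 []
jar1 []
placemat []
mat []
mug []
detergent []
```

View pics/scene0.png

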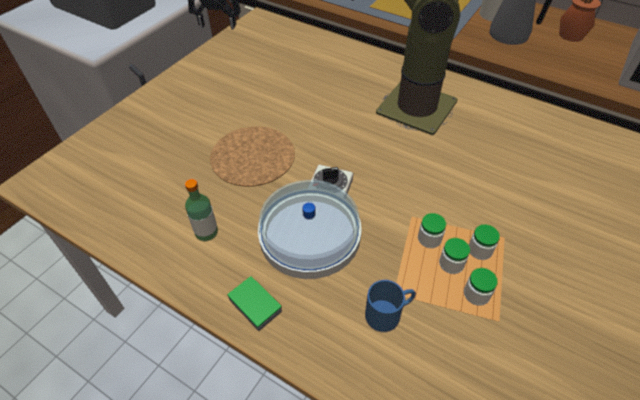

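View pics/side0.png

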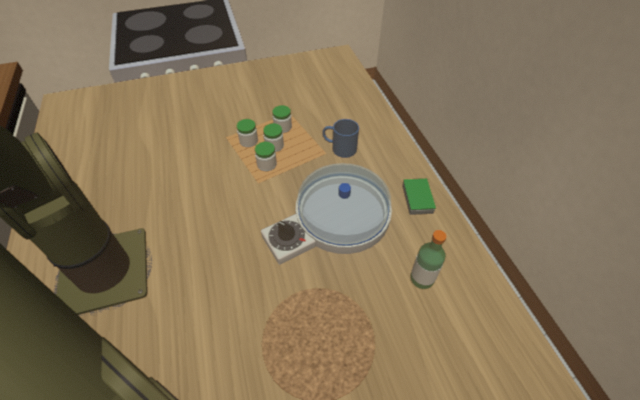

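The scene picture shows the covered maker at about (310,228), its dial at (330,175) and the cork mat at (252,155). Four jars stand on the place mat at (433,228), (456,254), (485,240) and (482,285). The mug is at (385,305), the bottle at (200,215) and a green sponge at (255,302). The side picture agrees: knob (344,188), dial (286,229), cork mat (318,342).

```bash
cat >> h.py <<'E'
def circfit(xy):
    A=np.c_[2*xy,np.ones(len(xy))];s=np.linalg.lstsq(A,(xy**2).sum(1),rcond=None)[0]
    return s[:2],np.sqrt(s[2]+s[0]**2+s[1]**2)
def blobs(p,lo,hi,zr,minn=20):
    w=cloud(p);hsv=cv2.cvtColor(p['img'],cv2.COLOR_RGB2HSV)
    m=cv2.inRange(hsv,np.array(lo),np.array(hi))
    m[~((w[...,2]>zr[0])&(w[...,2]<zr[1]))]=0
    n,l,st,_=cv2.connectedComponentsWithStats(m)
    out=[]
    for i in range(1,n):
        if st[i,4]>=minn:
            q=w[l==i];c,r=cv2.minEnclosingCircle(q[:,:2].astype(np.float32)*1000)
            out.append((np.round(np.array(c)/1000,4),round(r/1000,4),np.round(np.median(q[:,2]),4),len(q),st[i,:4]))
    return out
E
python3 - <<'E'
from h import *
for n in ['scene','side']:
    p=shot(n);w=cloud(p);print(n)
    print('caps/green');[print(b) for b in blobs(p,(45,120,40),(75,255,255),(.062,.08))]
    print('blue');[print(b) for b in blobs(p,(105,150,50),(125,255,255),(.1,.14),8)]
    print('dial black');[print(b) for b in blobs(p,(0,0,0),(179,255,70),(.078,.09),8)]
    print('panel');[print(b) for b in blobs(p,(0,0,0),(179,60,255),(.037,.045),40)]
    print('red');[print(b) for b in blobs(p,(0,120,80),(8,255,255),(.03,.06),2)]
    print('mugblue');[print(b) for b in blobs(p,(100,90,20),(125,255,150),(.085,.1),20)]
    print('cork z');m=(w[...,2]>.004)&(w[...,2]<.009);
    print('tall');q=w[(w[...,2]>.1)&(w[...,0]>.35)&(w[...,0]<1.2)]; 
    for k,uv in [('knob',[305,209] if n=='scene' else [343,190])]: print(k,ray(p,uv,.118))
    for k,h in [('cover',.04),('cover_knob',.118),('dial_grip',.077),('mark8',.04),('mat',0),('placemat',0),('mug',0),('detergent',0),('jar1',.001)]:
        for d in ctrl.tip_of(p,k)[:5]: print(k,round(d['score'],2),np.round(ray(p,d['uv'],h),4))
E
```

```text
scene
caps/green
(array([0.4698, 0.2494]), 0.0309, np.float64(0.0686), 385, array([422, 213,  24,  21], dtype=int32))
(array([0.4355, 0.3703]), 0.0302, np.float64(0.0685), 398, array([475, 224,  25,  22], dtype=int32))
(array([0.5105, 0.3245]), 0.0309, np.float64(0.0686), 427, array([445, 238,  25,  22], dtype=int32))
(array([0.5577, 0.4054]), 0.0314, np.float64(0.0686), 493, array([471, 268,  26,  24], dtype=int32))
blue
(array([ 0.629 , -0.0109]), 0.016, np.float64(0.1227), 144, array([303, 203,  12,  15], dtype=int32))
dial black
(array([ 0.3578, -1.5277]), 0.0609, np.float64(0.0836), 94, array([ 0,  0, 30, 14], dtype=int32))
(array([-0.9125,  0.4257]), 0.0205, np.float64(0.0824), 20, array([610,   0,  12,   3], dtype=int32))
(array([-0.9133,  0.482 ]), 0.03, np.float64(0.0823), 42, array([623,   2,  17,   6], dtype=int32))
(array([-0.5818,  0.1224]), 0.0654, np.float64(0.0846), 127, array([497,  11,  36,  14], dtype=int32))
(array([-0.5919,  0.2091]), 0.0102, np.float64(0.0835), 21, array([536,  18,   6,   6], dtype=int32))
(array([-0.4682,  0.5705]), 0.0078, np.float64(0.0826), 
[... 4440 characters left out ...]
69, -0.0705]), 0.154, np.float64(0.0403), 1001, array([261, 214, 121,  45], dtype=int32))
red
(array([ 0.4935, -0.0802]), 0.0064, np.float64(0.0414), 12, array([299, 238,   6,   3], dtype=int32))
mugblue
cork z
tall
knob [ 0.62258531 -0.01615907  0.118     ]
cover 0.86 [ 0.6177 -0.0142  0.04  ]
cover_knob 0.96 [ 0.6243 -0.0082  0.118 ]
dial_grip 0.81 [ 0.463  -0.0534  0.077 ]
dial_grip 0.43 [0.4962 0.2366 0.077 ]
mark8 0.57 [ 0.4903 -0.0793  0.04  ]
mat 0.96 [ 0.4624 -0.3187  0.    ]
placemat 0.75 [ 0.5067  0.3274 -0.    ]
mug 0.57 [0.7215 0.2363 0.    ]
detergent 0.67 [ 0.7545 -0.2478  0.    ]
jar1 0.79 [0.4354 0.3757 0.001 ]
jar1 0.74 [0.5613 0.4085 0.001 ]
jar1 0.62 [0.5175 0.3122 0.001 ]
```

Request:
{"op": "apply_moves", "data": {"steps": [0.64, 0.985, 0, 0, 0, 0.1794, 0.64, 0.985, 0, 0, 0, 0.1794, 0.64, 0.985, 0, 0, 0, 0.1794, 0.64, 0.985, 0, 0, 0, 0.1794, 0.64, 0.985, 0, 0, 0, 0.1794, 0.64, 0.985, 0, 0, 0, 0.1794, 0.64, 0.985, 0, 0, 0, 0.1794, 0.64, 0.985, 0, 0, 0, 0.1794, 0.64, 0.985, 0, 0, 0, 0.1794, 0.64, 0.985, 0, 0, 0, 0.1794], "fingers": 1, "force": 40}}

```text
time_s: 3.65
eef_pos: [0.4282, -0.3185, 0.25]
ee_rot: [0.708, 0.706, -0.0, 0.0]
ft_force: [-0.3, -0.9, -0.5]
finger_gap: 0.0854
finger_force: 0.0
```

Request:
{"op": "apply_moves", "data": {"steps": [0.796, 1, 0, 0, 0, 0, 0.796, 1, 0, 0, 0, 0, 0.796, 1, 0, 0, 0, 0, 0.796, 1, 0, 0, 0, 0, 0.796, 1, 0, 0, 0, 0, 0.796, 1, 0, 0, 0, 0, 0.796, 1, 0, 0, 0, 0, 0.796, 1, 0, 0, 0, 0, 0.796, 1, 0, 0, 0, 0, 0.796, 1, 0, 0, 0, 0]}}

```text
time_s: 4.65
eef_pos: [0.6265, -0.0706, 0.2498]
ee_rot: [0.708, 0.706, -0.001, 0.0]
ft_force: [-0.8, -0.1, 0.0]
finger_gap: 0.0858
finger_force: 0.0
```

Request:
{"op": "apply_moves", "data": {"steps": [0, 0.23, 0, 0, 0, 0, 0, 0.23, 0, 0, 0, 0, 0, 0.23, 0, 0, 0, 0, 0, 0.23, 0, 0, 0, 0, 0, 0.23, 0, 0, 0, 0, 0, 0.23, 0, 0, 0, 0, 0, 0.23, 0, 0, 0, 0, 0, 0.23, 0, 0, 0, 0, 0, 0.23, 0, 0, 0, 0, 0, 0.23, 0, 0, 0, 0]}}

```text
time_s: 5.65
eef_pos: [0.6274, -0.0107, 0.25]
ee_rot: [0.707, 0.707, 0.0, 0.0]
ft_force: [-0.0, -0.4, -0.6]
finger_gap: 0.0856
finger_force: 0.0
```

```bash
python3 - <<'E'
from h import *
s=ctrl.observe();print({k:np.round(s[k],4) for k in ['time_s','joint_pos','eef_pos','ee_rot']})
p=shot('wrist','w1.png')
print('blue');[print(b) for b in blobs(p,(105,150,50),(125,255,255),(.1,.14),8)]
for k,h in [('cover',.04),('cover_knob',.118),('dial_grip',.077),('mark8',.04)]:
    for d in ctrl.tip_of(p,k)[:2]: print(k,round(d['score'],2),np.round(ray(p,d['uv'],h),4))
w=cloud(p);z=w[...,2]
print([np.round(np.nanpercentile(z,q),3) for q in (1,25,50,75,99)])
E
```

```text
{'time_s': np.float64(5.65), 'joint_pos': array([ 0.1889,  0.7185, -0.452 ,  1.5492,  0.3593,  0.9572, -0.3742]), 'eef_pos': array([ 0.6274, -0.0107,  0.25  ]), 'ee_rot': array([0.707 , 0.7072, 0.    , 0.    ])}
blue
(array([ 0.6263, -0.0086]), 0.0152, np.float64(0.1256), 969, array([302, 184,  35,  35], dtype=int32))
cover 0.62 [ 0.6267 -0.0091  0.04  ]
cover_knob 0.74 [ 0.6263 -0.0118  0.118 ]
dial_grip 0.8 [ 0.4581 -0.0532  0.077 ]
mark8 0.87 [ 0.4959 -0.0763  0.04  ]
[np.float64(-0.574), np.float64(-0.001), np.float64(0.001), np.float64(0.096), np.float64(0.316)]
```

View pics/w1.png

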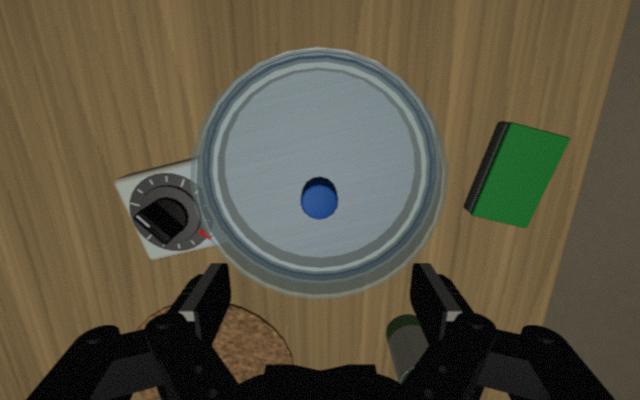

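The wrist picture shows the knob at (319,198), which measures as (0.626, -0.0095). The dial is at (165,213), the red mark at (206,234) and the sponge at (520,175), clear of the path.

Request:
{"op": "apply_moves", "data": {"steps": [-0.004, 0.004, -0.1, 0, 0, 0, -0.004, 0.004, -0.2, 0, 0, 0, -0.004, 0.004, -0.3, 0, 0, 0, -0.004, 0.004, -0.38, 0, 0, 0, -0.004, 0.004, -0.44, 0, 0, 0, -0.004, 0.004, -0.48, 0, 0, 0, -0.004, 0.004, -0.51, 0, 0, 0, -0.004, 0.004, -0.528, 0, 0, 0, -0.004, 0.004, -0.528, 0, 0, 0, -0.004, 0.004, -0.528, 0, 0, 0]}}

```text
time_s: 6.9
eef_pos: [0.6269, -0.0096, 0.1186]
ee_rot: [0.707, 0.707, 0.0, 0.0]
ft_force: [-0.4, -1.1, 0.8]
finger_gap: 0.0855
finger_force: 0.0
```

Request:
{"op": "apply_moves", "data": {"steps": [0, 0, 0, 0, 0, 0, 0, 0, 0, 0, 0, 0, 0, 0, 0, 0, 0, 0, 0, 0, 0, 0, 0, 0, 0, 0, 0, 0, 0, 0, 0, 0, 0, 0, 0, 0, 0, 0, 0, 0, 0, 0, 0, 0, 0, 0, 0, 0, 0, 0, 0, 0, 0, 0, 0, 0, 0, 0, 0, 0], "fingers": -0.6, "force": 30}}

```text
time_s: 7.9
eef_pos: [0.6266, -0.0097, 0.1183]
ee_rot: [0.707, 0.707, 0.0, 0.0]
ft_force: [-0.4, -0.5, 5.5]
finger_gap: 0.0313
finger_force: 30.2
```

Request:
{"op": "apply_moves", "data": {"steps": [0, 0, 0.01, 0, 0, 0, 0, 0, 0.03, 0, 0, 0, 0, 0, 0.07, 0, 0, 0, 0, 0, 0.12, 0, 0, 0, 0, 0, 0.18, 0, 0, 0, 0, 0, 0.25, 0, 0, 0, 0, 0, 0.32, 0, 0, 0, 0, 0, 0.38, 0, 0, 0, 0, 0, 0.42, 0, 0, 0, 0, 0, 0.42, 0, 0, 0]}}

```text
time_s: 8.9
eef_pos: [0.6275, -0.0095, 0.2253]
ee_rot: [0.707, 0.707, 0.002, 0.001]
ft_force: [-0.1, 0.2, -4.1]
finger_gap: 0.0312
finger_force: 30.1
```

```bash
python3 - <<'E'
from h import *
b=cv2.imread('pics/side0.png');p=shot('side','s1.png')
hsv=cv2.cvtColor(b,cv2.COLOR_BGR2HSV)
g=cv2.GaussianBlur(b,(3,3),0)
# cork darker: segment around (318,342)
m=np.zeros(b.shape[:2],np.uint8)
mm=np.full(b.shape[:2],cv2.GC_BGD,np.uint8);cv2.circle(mm,(318,342),72,cv2.GC_PR_FGD,-1);cv2.circle(mm,(318,342),40,cv2.GC_FGD,-1)
cv2.circle(mm,(318,342),1,cv2.GC_FGD,-1)
cv2.grabCut(b,mm,None,np.zeros((1,65)),np.zeros((1,65)),5,cv2.GC_INIT_WITH_MASK)
k=((mm==1)|(mm==3)).astype(np.uint8)
c=max(cv2.findContours(k,0,cv2.CHAIN_APPROX_NONE)[0],key=cv2.contourArea)[:,0]
c=c[c[:,1]<396]
xy=np.array([ray(p,q,.006)[:2] for q in c]);print(circfit(xy),len(c))
E
```

```text
(array([ 0.46299179, -0.32238708]), np.float64(0.12295489724607321)) 272
```

Request:
{"op": "apply_moves", "data": {"steps": [-0.01, -0.02, 0, 0, 0, 0, -0.03, -0.06, 0, 0, 0, 0, -0.06, -0.12, 0, 0, 0, 0, -0.1, -0.19, 0, 0, 0, 0, -0.14, -0.27, 0, 0, 0, 0, -0.18, -0.35, 0, 0, 0, 0, -0.22, -0.43, 0, 0, 0, 0, -0.26, -0.51, 0, 0, 0, 0, -0.3, -0.59, 0, 0, 0, 0, -0.34, -0.67, 0, 0, 0, 0]}}

```text
time_s: 9.95
eef_pos: [0.5395, -0.1798, 0.2226]
ee_rot: [0.708, 0.707, -0.001, -0.0]
ft_force: [0.1, 0.1, -3.4]
finger_gap: 0.0312
finger_force: 30.1
```

Request:
{"op": "apply_moves", "data": {"steps": [-0.04, -0.08, 0, 0, 0, 0, -0.08, -0.16, 0, 0, 0, 0, -0.12, -0.24, -0.02, 0, 0, 0, -0.17, -0.32, -0.06, 0, 0, 0, -0.22, -0.4, -0.1, 0, 0, 0, -0.26, -0.48, -0.15, 0, 0, 0, -0.29, -0.53, -0.2, 0, 0, 0, -0.31, -0.565, -0.26, 0, 0, 0, -0.316, -0.576, -0.32, 0, 0, 0, -0.316, -0.576, -0.38, 0, 0, 0]}}

```text
time_s: 10.95
eef_pos: [0.4609, -0.3226, 0.127]
ee_rot: [0.708, 0.706, -0.0, -0.0]
ft_force: [-0.8, 0.7, -2.7]
finger_gap: 0.0312
finger_force: 30.1
```

Request:
{"op": "apply_moves", "data": {"steps": [0, 0, -0.04, 0, 0, 0, 0, 0, -0.07, 0, 0, 0, 0, 0, -0.095, 0, 0, 0, 0, 0, -0.115, 0, 0, 0, 0, 0, -0.13, 0, 0, 0, 0, 0, -0.14, 0, 0, 0, 0, 0, -0.147, 0, 0, 0, 0, 0, -0.154, 0, 0, 0, 0, 0, -0.16, 0, 0, 0, 0, 0, -0.16, 0, 0, 0]}}

```text
time_s: 11.95
eef_pos: [0.4623, -0.3212, 0.0879]
ee_rot: [0.707, 0.707, -0.0, -0.0]
ft_force: [0.1, -0.6, -3.5]
finger_gap: 0.0312
finger_force: 30.1
```

Request:
{"op": "apply_moves", "data": {"steps": [0, 0, -0.003, 0, 0, 0, 0, 0, -0.006, 0, 0, 0, 0, 0, -0.008, 0, 0, 0, 0, 0, -0.01, 0, 0, 0, 0, 0, -0.012, 0, 0, 0, 0, 0, -0.014, 0, 0, 0, 0, 0, -0.016, 0, 0, 0, 0, 0, -0.018, 0, 0, 0, 0, 0, -0.018, 0, 0, 0, 0, 0, -0.018, 0, 0, 0]}}

```text
time_s: 12.95
eef_pos: [0.4624, -0.3212, 0.0843]
ee_rot: [0.707, 0.707, -0.0, 0.0]
ft_force: [-1.7, 0.7, 4.8]
finger_gap: 0.0308
finger_force: 30.9
```

Request:
{"op": "apply_moves", "data": {"steps": [0, 0, 0, 0, 0, 0, 0, 0, 0, 0, 0, 0, 0, 0, 0, 0, 0, 0, 0, 0, 0, 0, 0, 0, 0, 0, 0, 0, 0, 0, 0, 0, 0, 0, 0, 0, 0, 0, 0.1, 0, 0, 0, 0, 0, 0.25, 0, 0, 0, 0, 0, 0.42, 0, 0, 0, 0, 0, 0.6, 0, 0, 0], "fingers": 0.9}}

```text
time_s: 13.95
eef_pos: [0.4618, -0.321, 0.2346]
ee_rot: [0.707, 0.707, -0.0, -0.001]
ft_force: [0.7, -0.6, 0.1]
finger_gap: 0.0815
finger_force: 0.0
```

Request:
{"op": "apply_moves", "data": {"steps": [0, 0.2, 0, 0, 0, 0, 0, 0.4, 0, 0, 0, 0, 0, 0.6, 0, 0, 0, 0, 0, 0.8, 0, 0, 0, 0, 0, 1, 0, 0, 0, 0, 0, 1, 0, 0, 0, 0, 0, 1, 0, 0, 0, 0, 0, 1, 0, 0, 0, 0, 0, 1, 0, 0, 0, 0, 0, 1, 0, 0, 0, 0]}}

```text
time_s: 14.95
eef_pos: [0.4623, -0.0728, 0.2333]
ee_rot: [0.708, 0.706, -0.0, 0.0]
ft_force: [-0.2, -1.4, -0.1]
finger_gap: 0.0814
finger_force: 0.0
```

```bash
cat >> h.py <<'E'
def jars():
    for n in ['scene','side']:
        p=shot(n)
        for b in blobs(p,(45,120,40),(75,255,255),(.06,.1)): print(n,b[0],b[1],b[2],b[3])
E
python3 - <<'E'
from h import *
s=ctrl.observe();print({k:np.round(s[k],4) for k in ['time_s','joint_pos','eef_pos','ee_rot']})
jars()
p=shot('scene','sc2.png')
w=cloud(p);K=p['camera_matrix']
E
```

```text
{'time_s': np.float64(14.95), 'joint_pos': array([ 0.3669,  0.5454, -0.4748,  2.0341,  0.402 ,  0.6525, -0.3758]), 'eef_pos': array([ 0.4623, -0.0728,  0.2333]), 'ee_rot': array([ 7.081e-01,  7.061e-01, -2.000e-04,  0.000e+00])}
scene [0.4689 0.2474] 0.0311 0.0683 386
scene [0.4355 0.3699] 0.0306 0.0686 406
scene [0.5111 0.3249] 0.0301 0.0685 432
scene [0.5581 0.4058] 0.03 0.0688 495
side [0.435  0.3659] 0.0298 0.0696 183
side [0.4518 0.2448] 0.022 0.0698 35
```

View pics/sc2.png

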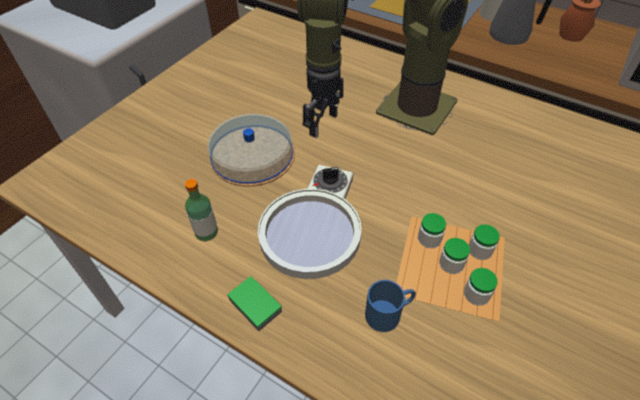

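The cover sits level on the cork mat (250,150), the tub is open and empty (310,232), and all four jars are where they were.

Request:
{"op": "apply_moves", "data": {"steps": [0, 0.2, 0, 0, 0, 0, 0.02, 0.4, 0, 0, 0, 0, 0.028, 0.6, 0, 0, 0, 0, 0.028, 0.8, 0, 0, 0, 0, 0.028, 1, 0, 0, 0, 0, 0.028, 1, 0, 0, 0, 0, 0.028, 1, 0, 0, 0, 0, 0.028, 1, 0, 0, 0, 0, 0.028, 1, 0, 0, 0, 0, 0.028, 1, 0, 0, 0, 0]}}

```text
time_s: 16.1
eef_pos: [0.4697, 0.1771, 0.2335]
ee_rot: [0.708, 0.706, -0.0, 0.0]
ft_force: [-0.3, -0.3, -0.1]
finger_gap: 0.0813
finger_force: 0.0
```

```bash
python3 - <<'E'
from h import *
p=shot('wrist','w2.png')
for b in blobs(p,(45,120,40),(75,255,255),(.05,.1)): print(b)
print(np.round(ctrl.observe()['eef_pos'],4))
E
```

```text
(array([0.5097, 0.3244]), 0.0296, np.float64(0.0698), 3183, array([333,   0,  73,  53], dtype=int32))
(array([0.4684, 0.2507]), 0.0293, np.float64(0.0698), 3571, array([285,  74,  67,  70], dtype=int32))
[0.4696 0.1774 0.2335]
```

Request:
{"op": "apply_moves", "data": {"steps": [0, 0.15, 0, 0, 0, 0, 0, 0.276, -0.1, 0, 0, 0, 0, 0.276, -0.25, 0, 0, 0, 0, 0.276, -0.4, 0, 0, 0, 0, 0.276, -0.52, 0, 0, 0, 0, 0.276, -0.62, 0, 0, 0, 0, 0.276, -0.67, 0, 0, 0, 0, 0.276, -0.694, 0, 0, 0, 0, 0.276, -0.694, 0, 0, 0, 0, 0.276, -0.694, 0, 0, 0]}}

```text
time_s: 17.15
eef_pos: [0.4701, 0.2481, 0.061]
ee_rot: [0.707, 0.707, 0.001, 0.0]
ft_force: [0.2, 0.3, 0.3]
finger_gap: 0.0807
finger_force: 0.0
```

Request:
{"op": "apply_moves", "data": {"steps": [0, 0, 0, 0, 0, 0, 0, 0, 0, 0, 0, 0, 0, 0, 0, 0, 0, 0, 0, 0, 0, 0, 0, 0, 0, 0, 0, 0, 0, 0, 0, 0, 0, 0, 0, 0, 0, 0, 0, 0, 0, 0, 0, 0, 0, 0, 0, 0, 0, 0, 0, 0, 0, 0, 0, 0, 0, 0, 0, 0], "fingers": 0, "force": 35}}

```text
time_s: 18.15
eef_pos: [0.4697, 0.248, 0.0614]
ee_rot: [0.707, 0.707, 0.001, 0.0]
ft_force: [-1.4, -0.3, 7.1]
finger_gap: 0.0597
finger_force: 35.9
```

Request:
{"op": "apply_moves", "data": {"steps": [0, 0, 0.03, 0, 0, 0, 0, 0, 0.1, 0, 0, 0, 0, 0, 0.2, 0, 0, 0, 0, 0, 0.3, 0, 0, 0, 0, 0, 0.4, 0, 0, 0, 0, 0, 0.44, 0, 0, 0, 0.02, -0.04, 0.44, 0, 0, 0, 0.06, -0.12, 0.44, 0, 0, 0, 0.11, -0.23, 0.44, 0, 0, 0, 0.17, -0.34, 0.44, 0, 0, 0]}}

```text
time_s: 19.15
eef_pos: [0.5113, 0.1606, 0.1686]
ee_rot: [0.707, 0.707, -0.002, -0.0]
ft_force: [-0.2, -0.2, -1.9]
finger_gap: 0.06
finger_force: 38.7
```

Request:
{"op": "apply_moves", "data": {"steps": [0.06, -0.12, 0, 0, 0, 0, 0.12, -0.24, 0, 0, 0, 0, 0.18, -0.36, 0, 0, 0, 0, 0.24, -0.48, 0, 0, 0, 0, 0.3, -0.6, 0, 0, 0, 0, 0.36, -0.72, 0, 0, 0, 0, 0.41, -0.84, 0, 0, 0, 0, 0.445, -0.92, 0, 0, 0, 0, 0.458, -0.954, 0, 0, 0, 0, 0.458, -0.954, 0, 0, 0, 0]}}

```text
time_s: 20.15
eef_pos: [0.6255, -0.078, 0.1685]
ee_rot: [0.708, 0.706, -0.001, -0.0]
ft_force: [-0.6, 0.2, -1.7]
finger_gap: 0.0596
finger_force: 38.7
```

Request:
{"op": "apply_moves", "data": {"steps": [0, 0, -0.05, 0, 0, 0, 0, 0, -0.12, 0, 0, 0, 0, 0, -0.19, 0, 0, 0, 0, 0, -0.25, 0, 0, 0, 0, 0, -0.3, 0, 0, 0, 0, 0, -0.33, 0, 0, 0, 0, 0, -0.345, 0, 0, 0, 0, 0, -0.355, 0, 0, 0, 0, 0, -0.362, 0, 0, 0, 0, 0, -0.362, 0, 0, 0]}}

```text
time_s: 21.15
eef_pos: [0.6266, -0.0758, 0.0798]
ee_rot: [0.707, 0.707, 0.0, 0.0]
ft_force: [-0.4, -0.6, -2.9]
finger_gap: 0.0598
finger_force: 38.7
```

```bash
python3 - <<'E'
from h import *
s=ctrl.observe();print({k:np.round(s[k],4) for k in ['time_s','eef_pos','ee_rot','ft_force','finger_gap']})
p=shot('scene','sc3.png')
cv2.imwrite('pics/sc3c.png',cv2.resize(p['img'][150:320,200:420,::-1],None,fx=3,fy=3))
E
```

```text
{'time_s': np.float64(21.15), 'eef_pos': array([ 0.6266, -0.0758,  0.0798]), 'ee_rot': array([7.071e-01, 7.071e-01, 2.000e-04, 2.000e-04]), 'ft_force': array([-0.3784, -0.5616, -2.9324]), 'finger_gap': np.float64(0.0598)}
```

View pics/sc3c.png

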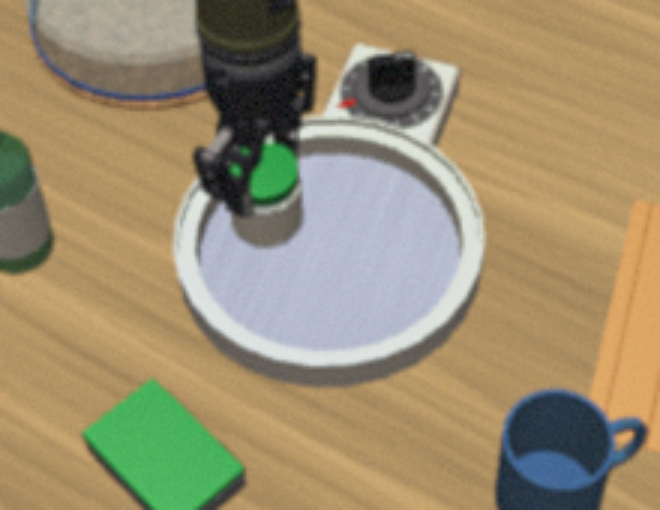

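The jar is held upright just above the floor at the left side of the tub (crop 268,200), clear of the wall.

Request:
{"op": "apply_moves", "data": {"steps": [0, 0, -0.003, 0, 0, 0, 0, 0, -0.005, 0, 0, 0, 0, 0, -0.007, 0, 0, 0, 0, 0, -0.009, 0, 0, 0, 0, 0, -0.011, 0, 0, 0, 0, 0, -0.012, 0, 0, 0, 0, 0, -0.013, 0, 0, 0, 0, 0, -0.014, 0, 0, 0, 0, 0, -0.015, 0, 0, 0, 0, 0, -0.015, 0, 0, 0]}}

```text
time_s: 22.2
eef_pos: [0.6265, -0.0758, 0.0775]
ee_rot: [0.707, 0.707, -0.0, 0.001]
ft_force: [-4.5, -0.4, 11.1]
finger_gap: 0.0596
finger_force: 40.0
```

Request:
{"op": "apply_moves", "data": {"steps": [0, 0, 0.002, 0, 0, 0, 0, 0, 0.004, 0, 0, 0, 0, 0, 0.004, 0, 0, 0, 0, 0, 0.004, 0, 0, 0, 0, 0, 0.004, 0, 0, 0, 0, 0, 0.02, 0, 0, 0, 0, 0, 0.1, 0, 0, 0, 0, 0, 0.25, 0, 0, 0, 0, 0, 0.42, 0, 0, 0, 0, 0, 0.56, 0, 0, 0], "fingers": 0.8}}

```text
time_s: 23.2
eef_pos: [0.6267, -0.0755, 0.2182]
ee_rot: [0.707, 0.707, 0.001, 0.0]
ft_force: [0.3, -0.2, 0.7]
finger_gap: 0.0767
finger_force: 0.0
```

Request:
{"op": "apply_moves", "data": {"steps": [-0.04, 0.15, 0, 0, 0, 0, -0.09, 0.32, 0, 0, 0, 0, -0.14, 0.5, 0, 0, 0, 0, -0.19, 0.68, 0, 0, 0, 0, -0.24, 0.86, 0, 0, 0, 0, -0.28, 1, 0, 0, 0, 0, -0.28, 1, 0, 0, 0, 0, -0.28, 1, 0, 0, 0, 0, -0.28, 1, 0, 0, 0, 0, -0.28, 1, 0, 0, 0, 0]}}

```text
time_s: 24.2
eef_pos: [0.557, 0.1722, 0.2156]
ee_rot: [0.708, 0.706, -0.0, 0.0]
ft_force: [1.4, -0.5, 1.3]
finger_gap: 0.0768
finger_force: 0.0
```

```bash
python3 - <<'E'
from h import *
jars()
p=shot('wrist')
for b in blobs(p,(45,120,40),(75,255,255),(.05,.1)): print(b)
print(np.round(ctrl.observe()['eef_pos'],4))
E
```

```text
scene [ 0.6286 -0.074 ] 0.0301 0.0843 355
scene [0.4352 0.3702] 0.0316 0.0684 410
scene [0.5108 0.3243] 0.0307 0.0686 432
scene [0.5576 0.4062] 0.0304 0.0687 495
side [0.5704 0.3907] 0.0169 0.0688 33
side [0.4344 0.3648] 0.0285 0.0695 175
side [0.5078 0.3214] 0.0308 0.0698 185
(array([0.5097, 0.3247]), 0.0291, np.float64(0.0698), 2687, array([217,   0,  79,  45], dtype=int32))
[0.5568 0.173  0.2157]
```

Request:
{"op": "apply_moves", "data": {"steps": [-0.06, 0.18, 0, 0, 0, 0, -0.12, 0.36, 0, 0, 0, 0, -0.17, 0.53, 0, 0, 0, 0, -0.188, 0.598, -0.05, 0, 0, 0, -0.188, 0.598, -0.15, 0, 0, 0, -0.188, 0.598, -0.3, 0, 0, 0, -0.188, 0.598, -0.44, 0, 0, 0, -0.188, 0.598, -0.55, 0, 0, 0, -0.188, 0.598, -0.61, 0, 0, 0, -0.188, 0.598, -0.623, 0, 0, 0]}}

```text
time_s: 25.35
eef_pos: [0.5089, 0.3229, 0.0585]
ee_rot: [0.707, 0.707, -0.001, -0.0]
ft_force: [0.1, -0.4, 0.9]
finger_gap: 0.077
finger_force: 0.0
```

Request:
{"op": "apply_moves", "data": {"steps": [0, 0, 0, 0, 0, 0, 0, 0, 0, 0, 0, 0, 0, 0, 0, 0, 0, 0, 0, 0, 0, 0, 0, 0, 0, 0, 0, 0, 0, 0, 0, 0, 0, 0, 0, 0, 0, 0, 0, 0, 0, 0, 0, 0, 0, 0, 0, 0, 0, 0, 0, 0, 0, 0, 0, 0, 0, 0, 0, 0], "fingers": 0}}

```text
time_s: 26.35
eef_pos: [0.5101, 0.3242, 0.0611]
ee_rot: [0.707, 0.707, 0.001, 0.0]
ft_force: [-0.4, 0.2, 6.2]
finger_gap: 0.0599
finger_force: 39.0
```

Request:
{"op": "apply_moves", "data": {"steps": [0, 0, 0.03, 0, 0, 0, 0, 0, 0.1, 0, 0, 0, 0, 0, 0.2, 0, 0, 0, 0, 0, 0.3, 0, 0, 0, 0, 0, 0.4, 0, 0, 0, 0, 0, 0.44, 0, 0, 0, 0.024, -0.044, 0.44, 0, 0, 0, 0.07, -0.13, 0.44, 0, 0, 0, 0.13, -0.24, 0.44, 0, 0, 0, 0.2, -0.36, 0.44, 0, 0, 0]}}

```text
time_s: 27.35
eef_pos: [0.5589, 0.2317, 0.1682]
ee_rot: [0.707, 0.708, -0.002, -0.0]
ft_force: [0.8, 0.3, -2.7]
finger_gap: 0.0598
finger_force: 38.6
```

Request:
{"op": "apply_moves", "data": {"steps": [0.07, -0.128, 0, 0, 0, 0, 0.14, -0.256, 0, 0, 0, 0, 0.21, -0.385, 0, 0, 0, 0, 0.28, -0.513, 0, 0, 0, 0, 0.35, -0.64, 0, 0, 0, 0, 0.42, -0.77, 0, 0, 0, 0, 0.48, -0.88, 0, 0, 0, 0, 0.52, -0.952, 0, 0, 0, 0, 0.532, -0.974, 0, 0, 0, 0, 0.532, -0.974, 0, 0, 0, 0]}}

```text
time_s: 28.35
eef_pos: [0.6915, -0.0115, 0.1682]
ee_rot: [0.708, 0.706, -0.001, -0.001]
ft_force: [-0.2, 0.8, -2.6]
finger_gap: 0.0599
finger_force: 38.7
```

Request:
{"op": "apply_moves", "data": {"steps": [0, 0, -0.05, 0, 0, 0, 0, 0, -0.12, 0, 0, 0, 0, 0, -0.19, 0, 0, 0, 0, 0, -0.25, 0, 0, 0, 0, 0, -0.3, 0, 0, 0, 0, 0, -0.33, 0, 0, 0, 0, 0, -0.345, 0, 0, 0, 0, 0, -0.355, 0, 0, 0, 0, 0, -0.362, 0, 0, 0, 0, 0, -0.362, 0, 0, 0]}}

```text
time_s: 29.35
eef_pos: [0.6927, -0.0097, 0.0799]
ee_rot: [0.707, 0.707, 0.0, 0.0]
ft_force: [-0.7, -0.2, -2.2]
finger_gap: 0.0594
finger_force: 38.7
```

Request:
{"op": "apply_moves", "data": {"steps": [0, 0, -0.002, 0, 0, 0, 0, 0, -0.003, 0, 0, 0, 0, 0, -0.004, 0, 0, 0, 0, 0, -0.006, 0, 0, 0, 0, 0, -0.007, 0, 0, 0, 0, 0, -0.008, 0, 0, 0, 0, 0, -0.009, 0, 0, 0, 0, 0, -0.01, 0, 0, 0, 0, 0, -0.011, 0, 0, 0, 0, 0, -0.011, 0, 0, 0]}}

```text
time_s: 30.35
eef_pos: [0.6924, -0.0097, 0.0773]
ee_rot: [0.707, 0.707, -0.0, 0.0]
ft_force: [-2.1, -0.0, 3.6]
finger_gap: 0.06
finger_force: 39.1
```

Request:
{"op": "apply_moves", "data": {"steps": [0, 0, 0.001, 0, 0, 0, 0, 0, 0.001, 0, 0, 0, 0, 0, 0.001, 0, 0, 0, 0, 0, 0.001, 0, 0, 0, 0, 0, 0.001, 0, 0, 0, 0, 0, 0.02, 0, 0, 0, 0, 0, 0.1, 0, 0, 0, 0, 0, 0.25, 0, 0, 0, 0, 0, 0.42, 0, 0, 0, 0, 0, 0.56, 0, 0, 0], "fingers": 0.8}}

```text
time_s: 31.35
eef_pos: [0.6928, -0.0095, 0.2195]
ee_rot: [0.707, 0.707, 0.001, 0.001]
ft_force: [-0.0, -0.1, 0.7]
finger_gap: 0.077
finger_force: 0.0
```

Request:
{"op": "apply_moves", "data": {"steps": [-0.06, 0.15, 0, 0, 0, 0, -0.12, 0.32, 0, 0, 0, 0, -0.18, 0.5, 0, 0, 0, 0, -0.24, 0.68, 0, 0, 0, 0, -0.3, 0.86, 0, 0, 0, 0, -0.36, 1, 0, 0, 0, 0, -0.36, 1, 0, 0, 0, 0, -0.36, 1, 0, 0, 0, 0, -0.36, 1, 0, 0, 0, 0, -0.36, 1, 0, 0, 0, 0]}}

```text
time_s: 32.35
eef_pos: [0.6033, 0.2381, 0.2167]
ee_rot: [0.708, 0.706, -0.0, 0.001]
ft_force: [0.5, -0.2, 0.4]
finger_gap: 0.077
finger_force: 0.0
```

```bash
python3 - <<'E'
from h import *
jars()
p=shot('wrist')
for b in blobs(p,(45,120,40),(75,255,255),(.05,.1)): print(b)
print(np.round(ctrl.observe()['eef_pos'],4))
E
```

```text
scene [ 0.6272 -0.0729] 0.0303 0.0841 352
scene [0.4353 0.3715] 0.0307 0.0685 407
scene [ 0.6935 -0.0087] 0.0312 0.0844 418
scene [0.5571 0.4069] 0.0307 0.0687 498
side [0.5556 0.4023] 0.0298 0.0698 158
side [0.4337 0.3658] 0.0284 0.0695 171
(array([0.4343, 0.3728]), 0.0299, np.float64(0.07), 4639, array([60,  0, 80, 71], dtype=int32))
(array([0.5572, 0.3921]), 0.0245, np.float64(0.0698), 1040, array([225,   0,  67,  23], dtype=int32))
[0.6029 0.239  0.2167]
```

Request:
{"op": "apply_moves", "data": {"steps": [-0.06, 0.18, 0, 0, 0, 0, -0.12, 0.36, 0, 0, 0, 0, -0.17, 0.54, 0, 0, 0, 0, -0.184, 0.658, -0.05, 0, 0, 0, -0.184, 0.658, -0.15, 0, 0, 0, -0.184, 0.658, -0.3, 0, 0, 0, -0.184, 0.658, -0.44, 0, 0, 0, -0.184, 0.658, -0.55, 0, 0, 0, -0.184, 0.658, -0.61, 0, 0, 0, -0.184, 0.658, -0.627, 0, 0, 0]}}

```text
time_s: 33.5
eef_pos: [0.5559, 0.4038, 0.0582]
ee_rot: [0.707, 0.707, -0.001, -0.0]
ft_force: [-0.1, -0.6, 0.5]
finger_gap: 0.0765
finger_force: 0.0
```

Request:
{"op": "apply_moves", "data": {"steps": [0, 0, 0, 0, 0, 0, 0, 0, 0, 0, 0, 0, 0, 0, 0, 0, 0, 0, 0, 0, 0, 0, 0, 0, 0, 0, 0, 0, 0, 0, 0, 0, 0, 0, 0, 0, 0, 0, 0, 0, 0, 0, 0, 0, 0, 0, 0, 0, 0, 0, 0, 0, 0, 0, 0, 0, 0, 0, 0, 0], "fingers": 0}}

```text
time_s: 34.5
eef_pos: [0.557, 0.4053, 0.0612]
ee_rot: [0.707, 0.707, 0.001, 0.0]
ft_force: [0.0, -0.5, 5.1]
finger_gap: 0.0599
finger_force: 38.9
```

Request:
{"op": "apply_moves", "data": {"steps": [0, 0, 0.03, 0, 0, 0, 0, 0, 0.1, 0, 0, 0, 0, 0, 0.2, 0, 0, 0, 0, 0, 0.3, 0, 0, 0, 0, 0, 0.4, 0, 0, 0, 0, 0, 0.44, 0, 0, 0, 0.01, -0.05, 0.44, 0, 0, 0, 0.03, -0.15, 0.44, 0, 0, 0, 0.05, -0.27, 0.44, 0, 0, 0, 0.08, -0.4, 0.44, 0, 0, 0]}}

```text
time_s: 35.5
eef_pos: [0.5753, 0.3024, 0.1684]
ee_rot: [0.707, 0.708, -0.002, -0.0]
ft_force: [1.0, 0.5, -3.9]
finger_gap: 0.0599
finger_force: 38.6
```

Request:
{"op": "apply_moves", "data": {"steps": [0.026, -0.13, 0, 0, 0, 0, 0.052, -0.26, 0, 0, 0, 0, 0.08, -0.39, 0, 0, 0, 0, 0.105, -0.52, 0, 0, 0, 0, 0.13, -0.65, 0, 0, 0, 0, 0.155, -0.78, 0, 0, 0, 0, 0.18, -0.89, 0, 0, 0, 0, 0.195, -0.97, 0, 0, 0, 0, 0.2, -0.994, 0, 0, 0, 0, 0.2, -0.994, 0, 0, 0, 0]}}

```text
time_s: 36.5
eef_pos: [0.6256, 0.0544, 0.1689]
ee_rot: [0.708, 0.706, -0.001, -0.0]
ft_force: [0.5, 0.1, -2.7]
finger_gap: 0.0601
finger_force: 38.6
```

Request:
{"op": "apply_moves", "data": {"steps": [0, 0, -0.05, 0, 0, 0, 0, 0, -0.12, 0, 0, 0, 0, 0, -0.19, 0, 0, 0, 0, 0, -0.25, 0, 0, 0, 0, 0, -0.3, 0, 0, 0, 0, 0, -0.33, 0, 0, 0, 0, 0, -0.345, 0, 0, 0, 0, 0, -0.355, 0, 0, 0, 0, 0, -0.362, 0, 0, 0, 0, 0, -0.362, 0, 0, 0]}}

```text
time_s: 37.5
eef_pos: [0.6266, 0.0563, 0.0798]
ee_rot: [0.707, 0.707, 0.0, 0.0]
ft_force: [-0.2, -0.8, -2.1]
finger_gap: 0.0597
finger_force: 38.7
```

Request:
{"op": "apply_moves", "data": {"steps": [0, 0, -0.002, 0, 0, 0, 0, 0, -0.003, 0, 0, 0, 0, 0, -0.004, 0, 0, 0, 0, 0, -0.006, 0, 0, 0, 0, 0, -0.007, 0, 0, 0, 0, 0, -0.008, 0, 0, 0, 0, 0, -0.009, 0, 0, 0, 0, 0, -0.01, 0, 0, 0, 0, 0, -0.011, 0, 0, 0, 0, 0, -0.011, 0, 0, 0]}}

```text
time_s: 38.5
eef_pos: [0.6264, 0.0562, 0.0772]
ee_rot: [0.707, 0.707, -0.0, 0.0]
ft_force: [-2.7, -0.7, 3.7]
finger_gap: 0.0599
finger_force: 39.2
```

Request:
{"op": "apply_moves", "data": {"steps": [0, 0, 0.001, 0, 0, 0, 0, 0, 0.001, 0, 0, 0, 0, 0, 0.001, 0, 0, 0, 0, 0, 0.001, 0, 0, 0, 0, 0, 0.001, 0, 0, 0, 0, 0, 0.02, 0, 0, 0, 0, 0, 0.1, 0, 0, 0, 0, 0, 0.25, 0, 0, 0, 0, 0, 0.42, 0, 0, 0, 0, 0, 0.56, 0, 0, 0], "fingers": 0.8}}

```text
time_s: 39.5
eef_pos: [0.6267, 0.0566, 0.2193]
ee_rot: [0.707, 0.707, 0.001, 0.0]
ft_force: [1.4, -0.5, 0.1]
finger_gap: 0.077
finger_force: 0.0
```

Request:
{"op": "apply_moves", "data": {"steps": [-0.09, 0.14, 0, 0, 0, 0, -0.18, 0.28, 0, 0, 0, 0, -0.27, 0.42, 0, 0, 0, 0, -0.36, 0.57, 0, 0, 0, 0, -0.45, 0.72, 0, 0, 0, 0, -0.53, 0.85, 0, 0, 0, 0, -0.6, 0.95, 0, 0, 0, 0, -0.64, 1, 0, 0, 0, 0, -0.64, 1, 0, 0, 0, 0, -0.64, 1, 0, 0, 0, 0]}}

```text
time_s: 40.5
eef_pos: [0.4675, 0.3046, 0.2167]
ee_rot: [0.708, 0.707, -0.0, 0.001]
ft_force: [-0.4, -0.1, 0.8]
finger_gap: 0.0767
finger_force: 0.0
```

```bash
python3 - <<'E'
from h import *
jars()
p=shot('wrist')
for b in blobs(p,(45,120,40),(75,255,255),(.05,.1)): print(b)
print(np.round(ctrl.observe()['eef_pos'],4))
E
```

```text
scene [ 0.6279 -0.073 ] 0.03 0.0841 357
scene [0.6286 0.0586] 0.03 0.0843 402
scene [0.4351 0.3712] 0.03 0.0683 406
scene [ 0.6933 -0.0088] 0.0304 0.0843 423
side [0.4353 0.3651] 0.0284 0.0697 174
side [0.6291 0.0557] 0.0259 0.0859 99
side [ 0.6963 -0.0106] 0.0263 0.0859 103
(array([0.4343, 0.3732]), 0.0292, np.float64(0.0698), 3961, array([244,  79,  70,  72], dtype=int32))
(array([0.6353, 0.0818]), 0.0162, np.float64(0.0852), 193, array([461, 391,  28,   9], dtype=int32))
[0.4679 0.3041 0.2166]
```

Request:
{"op": "apply_moves", "data": {"steps": [-0.05, 0.1, 0, 0, 0, 0, -0.1, 0.2, 0, 0, 0, 0, -0.13, 0.252, -0.03, 0, 0, 0, -0.13, 0.252, -0.12, 0, 0, 0, -0.13, 0.252, -0.25, 0, 0, 0, -0.13, 0.252, -0.38, 0, 0, 0, -0.13, 0.252, -0.49, 0, 0, 0, -0.13, 0.252, -0.57, 0, 0, 0, -0.13, 0.252, -0.61, 0, 0, 0, -0.13, 0.252, -0.627, 0, 0, 0]}}

```text
time_s: 41.65
eef_pos: [0.4344, 0.3683, 0.0592]
ee_rot: [0.708, 0.707, -0.001, 0.0]
ft_force: [0.2, -0.8, -0.2]
finger_gap: 0.0768
finger_force: 0.0
```

Request:
{"op": "apply_moves", "data": {"steps": [0, 0, 0, 0, 0, 0, 0, 0, 0, 0, 0, 0, 0, 0, 0, 0, 0, 0, 0, 0, 0, 0, 0, 0, 0, 0, 0, 0, 0, 0, 0, 0, 0, 0, 0, 0, 0, 0, 0, 0, 0, 0, 0, 0, 0, 0, 0, 0, 0, 0, 0, 0, 0, 0, 0, 0, 0, 0, 0, 0], "fingers": 0}}

```text
time_s: 42.65
eef_pos: [0.4344, 0.3695, 0.0608]
ee_rot: [0.707, 0.707, 0.001, 0.0]
ft_force: [-0.2, -0.6, 5.4]
finger_gap: 0.0599
finger_force: 38.9
```

Request:
{"op": "apply_moves", "data": {"steps": [0, 0, 0.03, 0, 0, 0, 0, 0, 0.1, 0, 0, 0, 0, 0, 0.2, 0, 0, 0, 0, 0, 0.3, 0, 0, 0, 0, 0, 0.4, 0, 0, 0, 0, 0, 0.44, 0, 0, 0, 0.015, -0.05, 0.44, 0, 0, 0, 0.05, -0.15, 0.44, 0, 0, 0, 0.095, -0.28, 0.44, 0, 0, 0, 0.145, -0.43, 0.44, 0, 0, 0]}}

```text
time_s: 43.65
eef_pos: [0.4695, 0.2599, 0.1685]
ee_rot: [0.706, 0.708, -0.001, -0.0]
ft_force: [1.2, -0.4, -3.0]
finger_gap: 0.06
finger_force: 38.7
```

Request:
{"op": "apply_moves", "data": {"steps": [0.045, -0.135, 0, 0, 0, 0, 0.09, -0.27, 0, 0, 0, 0, 0.135, -0.405, 0, 0, 0, 0, 0.18, -0.54, 0, 0, 0, 0, 0.225, -0.675, 0, 0, 0, 0, 0.27, -0.81, 0, 0, 0, 0, 0.31, -0.92, 0, 0, 0, 0, 0.333, -1, 0, 0, 0, 0, 0.333, -1, 0, 0, 0, 0, 0.333, -1, 0, 0, 0, 0]}}

```text
time_s: 44.65
eef_pos: [0.5521, 0.0106, 0.1687]
ee_rot: [0.708, 0.707, -0.001, -0.001]
ft_force: [-0.9, 1.2, -2.8]
finger_gap: 0.0597
finger_force: 38.7
```

Request:
{"op": "apply_moves", "data": {"steps": [0.015, -0.05, 0, 0, 0, 0, 0.028, -0.086, 0, 0, 0, 0, 0.028, -0.086, -0.04, 0, 0, 0, 0.028, -0.086, -0.12, 0, 0, 0, 0.028, -0.086, -0.2, 0, 0, 0, 0.028, -0.086, -0.27, 0, 0, 0, 0.028, -0.086, -0.32, 0, 0, 0, 0.028, -0.086, -0.345, 0, 0, 0, 0.028, -0.086, -0.362, 0, 0, 0, 0.028, -0.086, -0.362, 0, 0, 0]}}

```text
time_s: 45.65
eef_pos: [0.5605, -0.0096, 0.0794]
ee_rot: [0.707, 0.707, 0.0, -0.0]
ft_force: [0.4, -0.1, -2.1]
finger_gap: 0.0599
finger_force: 38.7
```

Request:
{"op": "apply_moves", "data": {"steps": [0, 0, -0.002, 0, 0, 0, 0, 0, -0.003, 0, 0, 0, 0, 0, -0.004, 0, 0, 0, 0, 0, -0.006, 0, 0, 0, 0, 0, -0.007, 0, 0, 0, 0, 0, -0.008, 0, 0, 0, 0, 0, -0.009, 0, 0, 0, 0, 0, -0.01, 0, 0, 0, 0, 0, -0.011, 0, 0, 0, 0, 0, -0.011, 0, 0, 0]}}

```text
time_s: 46.65
eef_pos: [0.5604, -0.0097, 0.0769]
ee_rot: [0.707, 0.707, 0.0, 0.0]
ft_force: [0.1, -0.3, -0.1]
finger_gap: 0.0599
finger_force: 38.9
```

Request:
{"op": "apply_moves", "data": {"steps": [0, 0, -0.001, 0, 0, 0, 0, 0, -0.002, 0, 0, 0, 0, 0, -0.003, 0, 0, 0, 0, 0, -0.003, 0, 0, 0, 0, 0, -0.003, 0, 0, 0, 0, 0, -0.003, 0, 0, 0, 0, 0, -0.003, 0, 0, 0, 0, 0, -0.003, 0, 0, 0, 0, 0, -0.003, 0, 0, 0, 0, 0, -0.003, 0, 0, 0]}}

```text
time_s: 47.65
eef_pos: [0.5604, -0.0097, 0.0768]
ee_rot: [0.707, 0.707, 0.0, 0.0]
ft_force: [-2.6, -1.1, 7.4]
finger_gap: 0.0599
finger_force: 39.6
```

Request:
{"op": "apply_moves", "data": {"steps": [0, 0, 0.001, 0, 0, 0, 0, 0, 0.001, 0, 0, 0, 0, 0, 0.001, 0, 0, 0, 0, 0, 0.001, 0, 0, 0, 0, 0, 0.001, 0, 0, 0, 0, 0, 0.02, 0, 0, 0, 0, 0, 0.1, 0, 0, 0, 0, 0, 0.25, 0, 0, 0, 0, 0, 0.42, 0, 0, 0, 0, 0, 0.56, 0, 0, 0], "fingers": 0.8}}

```text
time_s: 48.65
eef_pos: [0.5605, -0.0095, 0.2183]
ee_rot: [0.707, 0.707, 0.001, 0.0]
ft_force: [-0.0, -0.5, -0.3]
finger_gap: 0.0767
finger_force: 0.0
```

Request:
{"op": "apply_moves", "data": {"steps": [0.06, 0, 0.1, 0, 0, 0, 0.15, 0, 0.2, 0, 0, 0, 0.22, 0, 0.24, 0, 0, 0, 0.264, 0, 0.24, 0, 0, 0, 0.264, 0, 0.24, 0, 0, 0, 0.264, 0, 0.24, 0, 0, 0, 0.264, 0, 0.24, 0, 0, 0, 0.264, 0, 0.24, 0, 0, 0, 0.264, 0, 0.24, 0, 0, 0, 0.264, 0, 0.24, 0, 0, 0]}}

```text
time_s: 49.65
eef_pos: [0.6261, -0.0097, 0.276]
ee_rot: [0.707, 0.707, -0.0, -0.0]
ft_force: [-0.1, 0.3, -0.7]
finger_gap: 0.0768
finger_force: 0.0
```

```bash
python3 - <<'E'
from h import *
jars()
p=shot('wrist','w5.png')
for b in blobs(p,(45,120,40),(75,255,255),(.05,.1)): print(b)
print(np.round(ctrl.observe()['eef_pos'],4))
# lip fit: per-bearing extent of white lip at z~.047
w=cloud(p);z=w[...,2];d=w[...,:2]-[.6265,-.0095];r=np.hypot(d[...,0],d[...,1])
m=(z>.043)&(z<.051)&(r>.1)&(r<.14);q=w[m][:,:2];a=np.degrees(np.arctan2(d[m][:,1],d[m][:,0]))
pts=[]
for b in range(-180,180,4):
    k=(a>=b)&(a<b+4)
    if k.sum()>5: rr=np.hypot(*(q[k]-[.6265,-.0095]).T);i=np.where(k)[0][np.argsort(rr)[int(.97*len(rr))]];pts.append(q[i])
pts=np.array(pts);print(len(pts),circfit(pts))
print('mid',circfit(q),len(q))
E
```

```text
scene [ 0.5623 -0.0062] 0.03 0.0842 340
scene [ 0.6272 -0.0732] 0.0301 0.0841 353
scene [0.6275 0.0584] 0.0302 0.0842 405
scene [ 0.6938 -0.0081] 0.0313 0.0842 418
side [0.6275 0.0545] 0.0282 0.0857 169
side [ 0.6934 -0.0128] 0.0268 0.0856 151
side [0.5514 0.0029] 0.0165 0.0864 36
side [ 0.6389 -0.0813] 0.0154 0.0855 25
(array([0.6264, 0.0593]), 0.0291, np.float64(0.0858), 2921, array([290,  82,  61,  62], dtype=int32))
(array([ 0.5602, -0.005 ]), 0.0293, np.float64(0.0857), 2489, array([228, 150,  57,  56], dtype=int32))
(array([ 0.6916, -0.0068]), 0.0297, np.float64(0.0856), 2477, array([356, 152,  57,  56], dtype=int32))
(array([ 0.626 , -0.0724]), 0.0297, np.float64(0.0856), 2042, array([294, 213,  53,  49], dtype=int32))
[ 0.6263 -0.0097  0.276 ]
90 (array([ 0.62494394, -0.009712  ]), np.float64(0.12781595068222878))
mid (array([ 0.62559623, -0.00924205]), np.float64(0.12537862894067947)) 2822
```

View pics/w5.png

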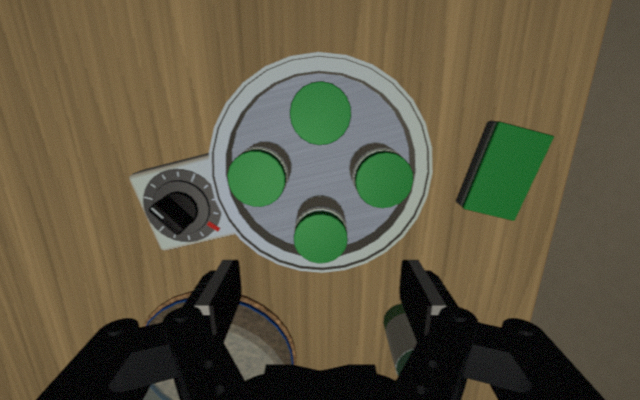

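All four jars stand upright in the tub at (320,113), (257,178), (383,180) and (320,236), spaced well clear of the wall. The dial pointer is at (155,210) and the red mark at (213,227). Back to the cover now.

Request:
{"op": "apply_moves", "data": {"steps": [-0.06, -0.114, 0, 0, 0, 0, -0.14, -0.266, 0, 0, 0, 0, -0.22, -0.418, 0, 0, 0, 0, -0.3, -0.57, 0, 0, 0, 0, -0.38, -0.72, 0, 0, 0, 0, -0.46, -0.87, 0, 0, 0, 0, -0.526, -1, 0, 0, 0, 0, -0.526, -1, 0, 0, 0, 0, -0.526, -1, 0, 0, 0, 0, -0.526, -1, 0, 0, 0, 0]}}

```text
time_s: 50.8
eef_pos: [0.4958, -0.2582, 0.2763]
ee_rot: [0.706, 0.708, 0.001, 0.0]
ft_force: [-0.1, 0.8, -0.1]
finger_gap: 0.077
finger_force: 0.0
```

Request:
{"op": "apply_moves", "data": {"steps": [-0.07, -0.13, 0, 0, 0, 0, -0.13, -0.246, -0.06, 0, 0, 0, -0.13, -0.246, -0.2, 0, 0, 0, -0.13, -0.246, -0.34, 0, 0, 0, -0.13, -0.246, -0.47, 0, 0, 0, -0.13, -0.246, -0.58, 0, 0, 0, -0.13, -0.246, -0.66, 0, 0, 0, -0.13, -0.246, -0.72, 0, 0, 0, -0.13, -0.246, -0.76, 0, 0, 0, -0.13, -0.246, -0.77, 0, 0, 0]}}

```text
time_s: 51.8
eef_pos: [0.4629, -0.3198, 0.0827]
ee_rot: [0.706, 0.708, 0.0, -0.001]
ft_force: [-0.0, 0.7, 0.4]
finger_gap: 0.0765
finger_force: 0.0
```

Request:
{"op": "apply_moves", "data": {"steps": [0, 0, 0, 0, 0, 0, 0, 0, 0, 0, 0, 0, 0, 0, 0, 0, 0, 0, 0, 0, 0, 0, 0, 0, 0, 0, 0, 0, 0, 0, 0, 0, 0, 0, 0, 0, 0, 0, 0, 0, 0, 0, 0, 0, 0, 0, 0, 0, 0, 0, 0, 0, 0, 0, 0, 0, 0, 0, 0, 0], "fingers": -0.6, "force": 30}}

```text
time_s: 52.8
eef_pos: [0.4628, -0.3215, 0.0844]
ee_rot: [0.707, 0.707, 0.0, 0.001]
ft_force: [-1.7, 0.4, 5.8]
finger_gap: 0.0311
finger_force: 29.8
```

Request:
{"op": "apply_moves", "data": {"steps": [0, 0, 0.02, 0, 0, 0, 0, 0, 0.05, 0, 0, 0, 0, 0, 0.1, 0, 0, 0, 0, 0, 0.16, 0, 0, 0, 0, 0, 0.23, 0, 0, 0, 0, 0, 0.3, 0, 0, 0, 0, 0, 0.37, 0, 0, 0, 0, 0, 0.44, 0, 0, 0, 0, 0, 0.5, 0, 0, 0, 0, 0, 0.54, 0, 0, 0]}}

```text
time_s: 53.8
eef_pos: [0.4626, -0.3212, 0.2203]
ee_rot: [0.707, 0.707, 0.0, 0.001]
ft_force: [-0.5, 0.1, -3.6]
finger_gap: 0.0311
finger_force: 30.1
```

Request:
{"op": "apply_moves", "data": {"steps": [0.01, 0.02, 0, 0, 0, 0, 0.03, 0.06, 0, 0, 0, 0, 0.06, 0.12, 0, 0, 0, 0, 0.1, 0.19, 0, 0, 0, 0, 0.14, 0.27, 0, 0, 0, 0, 0.18, 0.35, 0, 0, 0, 0, 0.22, 0.43, 0, 0, 0, 0, 0.26, 0.51, 0, 0, 0, 0, 0.3, 0.58, 0, 0, 0, 0, 0.34, 0.646, 0, 0, 0, 0]}}

```text
time_s: 54.8
eef_pos: [0.5473, -0.1571, 0.2175]
ee_rot: [0.706, 0.708, -0.0, -0.001]
ft_force: [-0.2, -0.4, -2.1]
finger_gap: 0.0309
finger_force: 30.2
```

Request:
{"op": "apply_moves", "data": {"steps": [0.04, 0.08, 0, 0, 0, 0, 0.08, 0.16, 0, 0, 0, 0, 0.12, 0.24, 0, 0, 0, 0, 0.17, 0.32, 0, 0, 0, 0, 0.21, 0.4, 0, 0, 0, 0, 0.25, 0.47, 0, 0, 0, 0, 0.28, 0.53, 0, 0, 0, 0, 0.3, 0.57, 0, 0, 0, 0, 0.312, 0.592, 0, 0, 0, 0, 0.316, 0.6, 0, 0, 0, 0]}}

```text
time_s: 55.8
eef_pos: [0.6263, -0.0093, 0.2182]
ee_rot: [0.707, 0.707, -0.0, -0.0]
ft_force: [0.1, 0.2, -2.9]
finger_gap: 0.031
finger_force: 30.2
```

Request:
{"op": "apply_moves", "data": {"steps": [0, 0, -0.03, 0, 0, 0, 0, 0, -0.08, 0, 0, 0, 0, 0, -0.14, 0, 0, 0, 0, 0, -0.2, 0, 0, 0, 0, 0, -0.25, 0, 0, 0, 0, 0, -0.29, 0, 0, 0, 0, 0, -0.32, 0, 0, 0, 0, 0, -0.34, 0, 0, 0, 0, 0, -0.35, 0, 0, 0, 0, 0, -0.35, 0, 0, 0]}}

```text
time_s: 56.8
eef_pos: [0.6265, -0.0097, 0.131]
ee_rot: [0.707, 0.707, 0.0, 0.0]
ft_force: [-0.1, -0.5, -3.1]
finger_gap: 0.0309
finger_force: 30.2
```

```bash
python3 - <<'E'
from h import *
s=ctrl.observe();print({k:np.round(s[k],4) for k in ['time_s','eef_pos','ee_rot','ft_force','finger_gap']})
p=shot('side','s6.png');cv2.imwrite('pics/s6c.png',cv2.resize(p['img'][140:270,240:420,::-1],None,fx=4,fy=4,interpolation=cv2.INTER_CUBIC))
E
```

```text
{'time_s': np.float64(56.8), 'eef_pos': array([ 0.6265, -0.0097,  0.131 ]), 'ee_rot': array([7.070e-01, 7.072e-01, 1.000e-04, 1.000e-04]), 'ft_force': array([-0.0987, -0.4866, -3.1307]), 'finger_gap': np.float64(0.0309)}
```

View pics/s6c.png

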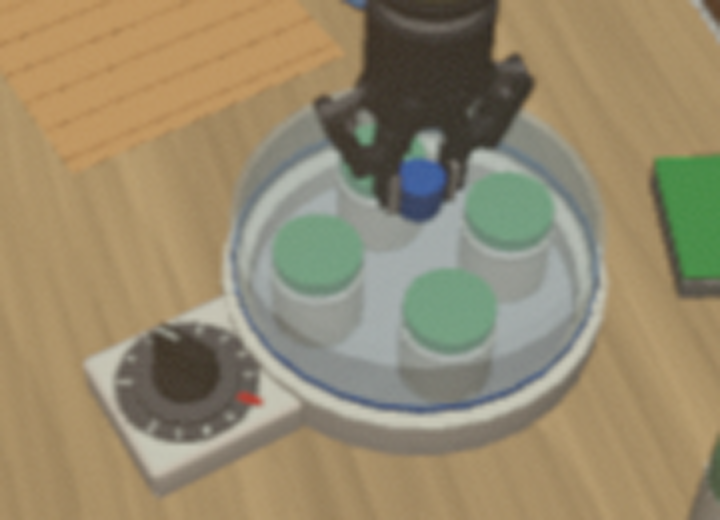

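The cover's blue rim hangs concentric just above the lip, and all four jars stand clear inside it. I'll lower it slowly.

Request:
{"op": "apply_moves", "data": {"steps": [0, 0, -0.005, 0, 0, 0, 0, 0, -0.011, 0, 0, 0, 0, 0, -0.017, 0, 0, 0, 0, 0, -0.023, 0, 0, 0, 0, 0, -0.028, 0, 0, 0, 0, 0, -0.032, 0, 0, 0, 0, 0, -0.036, 0, 0, 0, 0, 0, -0.039, 0, 0, 0, 0, 0, -0.042, 0, 0, 0, 0, 0, -0.042, 0, 0, 0]}}

```text
time_s: 57.85
eef_pos: [0.6263, -0.0097, 0.1204]
ee_rot: [0.707, 0.707, -0.0, -0.0]
ft_force: [0.3, 0.3, -2.8]
finger_gap: 0.0309
finger_force: 30.2
```

Request:
{"op": "apply_moves", "data": {"steps": [0, 0, -0.001, 0, 0, 0, 0, 0, -0.003, 0, 0, 0, 0, 0, -0.005, 0, 0, 0, 0, 0, -0.007, 0, 0, 0, 0, 0, -0.008, 0, 0, 0, 0, 0, -0.009, 0, 0, 0, 0, 0, -0.01, 0, 0, 0, 0, 0, -0.011, 0, 0, 0, 0, 0, -0.012, 0, 0, 0, 0, 0, -0.012, 0, 0, 0]}}

```text
time_s: 58.85
eef_pos: [0.6264, -0.0097, 0.1185]
ee_rot: [0.707, 0.707, -0.0, 0.0]
ft_force: [-2.9, -0.6, 6.2]
finger_gap: 0.031
finger_force: 31.1
```

Request:
{"op": "apply_moves", "data": {"steps": [0, 0, 0.001, 0, 0, 0, 0, 0, 0.001, 0, 0, 0, 0, 0, 0.001, 0, 0, 0, 0, 0, 0.001, 0, 0, 0, 0, 0, 0.001, 0, 0, 0, 0, 0, 0.02, 0, 0, 0, 0, 0, 0.1, 0, 0, 0, 0, 0, 0.2, 0, 0, 0, 0, 0, 0.3, 0, 0, 0, 0, 0, 0.4, 0, 0, 0], "fingers": 0.8}}

```text
time_s: 59.85
eef_pos: [0.6263, -0.0097, 0.2188]
ee_rot: [0.707, 0.707, 0.0, -0.0]
ft_force: [0.1, 0.3, -0.2]
finger_gap: 0.0769
finger_force: 0.0
```

Request:
{"op": "apply_moves", "data": {"steps": [-0.1, -0.026, 0, 0, 0, 0, -0.25, -0.066, 0, 0, 0, 0, -0.4, -0.106, 0, 0, 0, 0, -0.55, -0.145, 0, 0, 0, 0, -0.666, -0.176, 0, 0, 0, 0, -0.666, -0.176, 0, 0, 0, 0, -0.666, -0.176, 0, 0, 0, 0, -0.666, -0.176, 0, 0, 0, 0, -0.666, -0.176, 0, 0, 0, 0, -0.666, -0.176, 0, 0, 0, 0], "fingers": 0}}

```text
time_s: 60.85
eef_pos: [0.4607, -0.0533, 0.2175]
ee_rot: [0.707, 0.707, 0.0, 0.0]
ft_force: [1.0, -0.7, -0.4]
finger_gap: 0.0429
finger_force: 0.0
```

```bash
cat > d.py <<'E'
from h import *
def dial(n,box,save):
    p=shot(n);K=p['camera_matrix'];w=cloud(p);z=w[...,2];hsv=cv2.cvtColor(p['img'],cv2.COLOR_RGB2HSV)
    d=np.hypot(w[...,0]-.46,w[...,1]+.053)
    m=(z>.079)&(z<.088)&(d<.035);q=w[m][:,:2]
    (c,sz,a)=cv2.minAreaRect((q*1000).astype(np.float32));e=np.linalg.eigh(np.cov(q.T))[1][:,1]
    print(n,'bar c',np.round(np.array(c)/1000,4),np.round(sz,1),'axis deg',round(np.degrees(np.arctan2(e[1],e[0])),1),m.sum(),'zmed',np.median(z[m]))
    m=(z>.03)&(z<.05)&(d<.055)&(hsv[...,1]>130)&((hsv[...,0]<10)|(hsv[...,0]>170));print('red',np.round(w[m].mean(0),4),m.sum())
    m=(z>.07)&(d<.03)&(hsv[...,2]>140)&(hsv[...,1]<60);print('white line',np.round(w[m].mean(0),4),m.sum())
    for k,h in [('dial_grip',.077),('mark8',.04)]:
        for t in ctrl.tip_of(p,k)[:1]: print(k,round(t['score'],2),np.round(ray(p,t['uv'],h),4))
    x0,y0,x1,y1=box;cv2.imwrite('pics/'+save,cv2.resize(p['img'][y0:y1,x0:x1,::-1],None,fx=2,fy=2))
E
python3 -c "
from d import *
dial('wrist',(160,60,520,330),'w7.png');print(np.round(ctrl.observe()['eef_pos'],4))
dial('scene',(290,150,370,210),'sc7.png')
dial('side',(250,190,330,270),'s7.png')"
```

```text
wrist bar c [ 0.459  -0.0508] [14.3 41.7] axis deg 131.9 752 zmed 0.08340429007220694
red [ 0.4938 -0.0759  0.0408] 83
white line [ 0.4444 -0.042   0.16  ] 69
dial_grip 0.66 [ 0.4597 -0.0495  0.077 ]
mark8 0.72 [ 0.4949 -0.073   0.04  ]
[ 0.4602 -0.0535  0.2174]
scene bar c [ 0.4613 -0.0505] [16.1 39.7] axis deg 133.7 65 zmed 0.08161450038125151
red [nan nan nan] 0
white line [nan nan nan] 0
dial_grip 0.55 [ 0.4661 -0.0471  0.077 ]
mark8 0.78 [ 0.4939 -0.0681  0.04  ]
side bar c [ 0.4597 -0.0549] [13.5 41.8] axis deg 132.6 82 zmed 0.08301770641525988
red [ 0.4944 -0.0788  0.0407] 10
white line [nan nan nan] 0
dial_grip 0.78 [ 0.4582 -0.0596  0.077 ]
mark8 0.93 [ 0.5007 -0.0812  0.04  ]d.py:8: RuntimeWarning: Mean of empty slice.
  m=(z>.03)&(z<.05)&(d<.055)&(hsv[...,1]>130)&((hsv[...,0]<10)|(hsv[...,0]>170));print('red',np.round(w[m].mean(0),4),m.sum())
  ret = um.true_divide(
d.py:9: RuntimeWarning: Mean of empty slice.
  m=(z>.07)&(d<.03)&(hsv[...,2]>140)&(hsv[...,1]<60);print('white line',np.round(w[m].mean(0),4),m.sum())
```

View pics/w7.png

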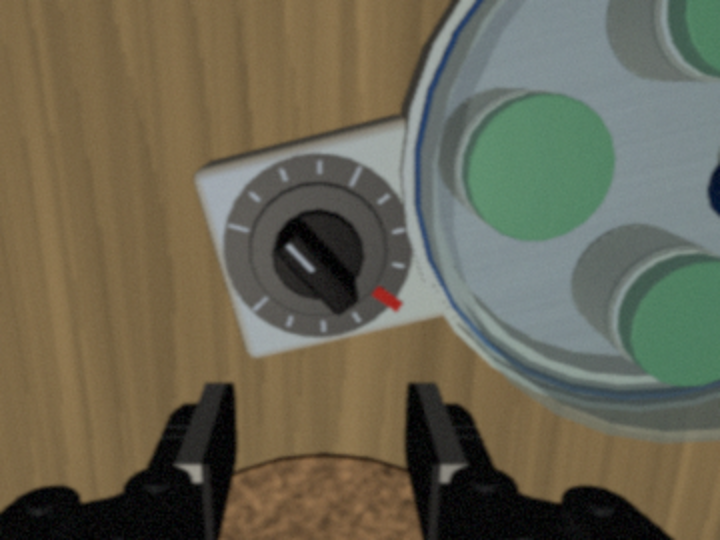

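The wrist picture shows the dial centred near (320,250), its white pointer up and left at bearing about 132°. The red mark at (387,299) is at bearing about -35.5°, which agrees with the scale layout. So the dial needs about 168° clockwise.

Request:
{"op": "apply_moves", "data": {"steps": [0, 0.004, 0, 0, 0, 0.1175, 0, 0.004, 0, 0, 0, 0.1175, 0, 0.004, 0, 0, 0, 0.1175, 0, 0.004, 0, 0, 0, 0.1175, 0, 0.004, 0, 0, 0, 0.1175, 0, 0.004, -0.1, 0, 0, 0.1175, 0, 0.004, -0.2, 0, 0, 0.1175, 0, 0.004, -0.26, 0, 0, 0.1175, 0, 0.004, -0.26, 0, 0, 0.1175, 0, 0.004, -0.26, 0, 0, 0.1175], "fingers": 0}}

```text
time_s: 62.3
eef_pos: [0.4601, -0.0525, 0.1528]
ee_rot: [0.404, 0.915, 0.0, -0.0]
ft_force: [0.6, 0.4, 0.0]
finger_gap: 0.0428
finger_force: 0.0
```

```bash
python3 -c "
from h import *
s=ctrl.observe();print({k:np.round(s[k],4) for k in ['joint_pos','eef_pos','ee_rot']})
p=shot('wrist','w8.png')"
```

```text
{'joint_pos': array([ 0.4074,  0.7222, -0.6356,  2.1204,  0.8256,  0.563 , -0.1013]), 'eef_pos': array([ 0.4601, -0.0525,  0.1528]), 'ee_rot': array([ 4.041e-01,  9.147e-01,  1.000e-04, -0.000e+00])}
```

View pics/w8.png

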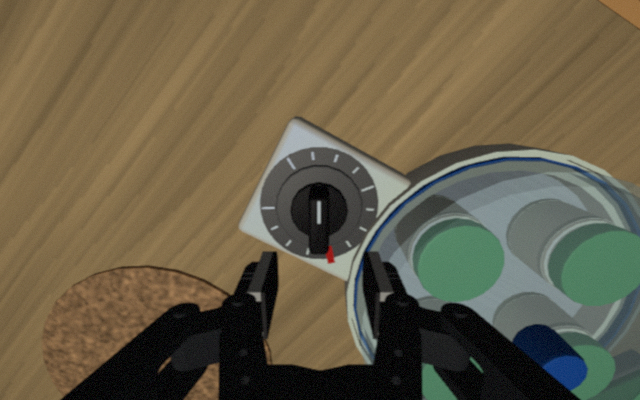

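The wrist picture shows the bar lying vertical at (319,215), midway between the fingers, so the grasp is aligned.

Request:
{"op": "apply_moves", "data": {"steps": [0, 0, -0.05, 0, 0, 0, 0, 0, -0.11, 0, 0, 0, 0, 0, -0.17, 0, 0, 0, 0, 0, -0.22, 0, 0, 0, 0, 0, -0.26, 0, 0, 0, 0, 0, -0.28, 0, 0, 0, 0, 0, -0.295, 0, 0, 0, 0, 0, -0.302, 0, 0, 0, 0, 0, -0.302, 0, 0, 0, 0, 0, -0.302, 0, 0, 0]}}

```text
time_s: 63.35
eef_pos: [0.4601, -0.0527, 0.0773]
ee_rot: [0.404, 0.915, 0.0, 0.0]
ft_force: [-0.6, -0.0, -0.9]
finger_gap: 0.0426
finger_force: 0.0
```

Request:
{"op": "apply_moves", "data": {"steps": [0, 0, 0, 0, 0, 0, 0, 0, 0, 0, 0, 0, 0, 0, 0, 0, 0, 0, 0, 0, 0, 0, 0, 0, 0, 0, 0, 0, 0, 0, 0, 0, 0, 0, 0, 0, 0, 0, 0, 0, 0, 0, 0, 0, 0, 0, 0, 0, 0, 0, 0, 0, 0, 0, 0, 0, 0, 0, 0, 0], "fingers": -0.9, "force": 30}}

```text
time_s: 64.35
eef_pos: [0.4595, -0.0532, 0.0773]
ee_rot: [0.404, 0.915, -0.001, 0.0]
ft_force: [-1.4, -0.6, 5.7]
finger_gap: 0.0136
finger_force: 31.2
```

Request:
{"op": "apply_moves", "data": {"steps": [0, 0, 0, 0, 0, -0.01, 0, 0, 0, 0, 0, -0.03, 0, 0, 0, 0, 0, -0.05, 0, 0, 0, 0, 0, -0.07, 0, 0, 0, 0, 0, -0.09, 0, 0, 0, 0, 0, -0.11, 0, 0, 0, 0, 0, -0.13, 0, 0, 0, 0, 0, -0.15, 0, 0, 0, 0, 0, -0.17, 0, 0, 0, 0, 0, -0.18]}}

```text
time_s: 65.35
eef_pos: [0.4597, -0.0533, 0.0773]
ee_rot: [0.833, 0.554, -0.0, 0.0]
ft_force: [-1.6, -2.3, 4.2]
finger_gap: 0.0135
finger_force: 31.1
```

```bash
python3 -c "
from h import *
s=ctrl.observe();print({k:np.round(s[k],3) for k in ['time_s','joint_pos','eef_pos','ee_rot','ft_force','moment','finger_gap']})
q=s['ee_rot'];print(np.degrees(2*np.arctan2(q[1],q[0]))-90)"
```

```text
{'time_s': np.float64(65.35), 'joint_pos': array([ 0.123,  0.815, -0.175,  2.175,  0.681,  0.204, -1.065]), 'eef_pos': array([ 0.46 , -0.053,  0.077]), 'ee_rot': array([ 0.833,  0.554, -0.   ,  0.   ]), 'ft_force': array([-1.615, -2.328,  4.188]), 'moment': array([-0.321,  0.177,  0.079]), 'finger_gap': np.float64(0.014)}
-22.720819982090546
```

Request:
{"op": "apply_moves", "data": {"steps": [0, 0, 0, 0, 0, -0.008, 0, 0, 0, 0, 0, -0.02, 0, 0, 0, 0, 0, -0.032, 0, 0, 0, 0, 0, -0.044, 0, 0, 0, 0, 0, -0.056, 0, 0, 0, 0, 0, -0.068, 0, 0, 0, 0, 0, -0.08, 0, 0, 0, 0, 0, -0.09, 0, 0, 0, 0, 0, -0.1, 0, 0, 0, 0, 0, -0.1]}}

```text
time_s: 66.35
eef_pos: [0.4598, -0.0533, 0.0773]
ee_rot: [0.963, 0.27, -0.0, 0.0]
ft_force: [-2.1, -1.4, 5.5]
finger_gap: 0.0139
finger_force: 31.3
```

```bash
python3 -c "
from h import *
s=ctrl.observe();print({k:np.round(s[k],3) for k in ['time_s','joint_pos','eef_pos','ee_rot','ft_force','moment','finger_gap']})
q=s['ee_rot'];print(np.degrees(2*np.arctan2(q[1],q[0]))-90)"
```

```text
{'time_s': np.float64(66.35), 'joint_pos': array([ 0.068,  0.814, -0.085,  2.177,  0.391,  0.165, -1.4  ]), 'eef_pos': array([ 0.46 , -0.053,  0.077]), 'ee_rot': array([ 0.963,  0.27 , -0.   ,  0.   ]), 'ft_force': array([-2.095, -1.369,  5.478]), 'moment': array([-0.467,  0.189,  0.003]), 'finger_gap': np.float64(0.014)}
-58.61599602674509
```

Request:
{"op": "apply_moves", "data": {"steps": [0, 0, 0, 0, 0, -0.01, 0, 0, 0, 0, 0, -0.026, 0, 0, 0, 0, 0, -0.042, 0, 0, 0, 0, 0, -0.058, 0, 0, 0, 0, 0, -0.074, 0, 0, 0, 0, 0, -0.09, 0, 0, 0, 0, 0, -0.106, 0, 0, 0, 0, 0, -0.12, 0, 0, 0, 0, 0, -0.13, 0, 0, 0, 0, 0, -0.14]}}

```text
time_s: 67.35
eef_pos: [0.4598, -0.0535, 0.0773]
ee_rot: [0.986, -0.166, 0.0, 0.0]
ft_force: [-0.9, -3.1, 6.0]
finger_gap: 0.0137
finger_force: 31.3
```

```bash
python3 -c "
from h import *
s=ctrl.observe();print({k:np.round(s[k],3) for k in ['time_s','joint_pos','eef_pos','ee_rot','ft_force','moment','finger_gap']})
q=s['ee_rot'];print(np.degrees(2*np.arctan2(q[1],q[0]))-90)"
```

```text
{'time_s': np.float64(67.35), 'joint_pos': array([ 0.011,  0.816,  0.008,  2.18 , -0.034,  0.146, -1.854]), 'eef_pos': array([ 0.46 , -0.054,  0.077]), 'ee_rot': array([ 0.986, -0.166,  0.   ,  0.   ]), 'ft_force': array([-0.872, -3.112,  5.977]), 'moment': array([-0.536,  0.269,  0.042]), 'finger_gap': np.float64(0.014)}
-109.07744346547724
```

Request:
{"op": "apply_moves", "data": {"steps": [0, 0, 0, 0, 0, -0.008, 0, 0, 0, 0, 0, -0.018, 0, 0, 0, 0, 0, -0.028, 0, 0, 0, 0, 0, -0.036, 0, 0, 0, 0, 0, -0.042, 0, 0, 0, 0, 0, -0.046, 0, 0, 0, 0, 0, -0.046, 0, 0, 0, 0, 0, -0.046, 0, 0, 0, 0, 0, -0.046, 0, 0, 0, 0, 0, -0.046]}}

```text
time_s: 68.35
eef_pos: [0.4597, -0.0536, 0.0773]
ee_rot: [0.952, -0.305, 0.0, 0.0]
ft_force: [-1.4, -1.5, 6.9]
finger_gap: 0.0133
finger_force: 31.3
```

Request:
{"op": "apply_moves", "data": {"steps": [0, 0, 0, 0, 0, 0, 0, 0, 0, 0, 0, 0, 0, 0, 0, 0, 0, 0, 0, 0, 0, 0, 0, 0, 0, 0, 0, 0, 0, 0, 0, 0, 0.05, 0, 0, 0, 0, 0, 0.12, 0, 0, 0, 0, 0, 0.22, 0, 0, 0, 0, 0, 0.35, 0, 0, 0, 0, 0, 0.5, 0, 0, 0], "fingers": 0}}

```text
time_s: 69.35
eef_pos: [0.4591, -0.0526, 0.2027]
ee_rot: [0.953, -0.304, -0.001, 0.0]
ft_force: [0.7, 0.9, -0.9]
finger_gap: 0.0425
finger_force: 0.0
```

```bash
python3 -c "
from d import *
s=ctrl.observe();print({k:np.round(s[k],3) for k in ['time_s','joint_pos','eef_pos','ee_rot']})
dial('wrist',(140,30,500,300),'w9.png')
dial('side',(250,190,330,270),'s9.png')"
```

```text
{'time_s': np.float64(69.35), 'joint_pos': array([-0.065,  0.569,  0.123,  2.101, -0.143,  0.482, -2.023]), 'eef_pos': array([ 0.459, -0.053,  0.203]), 'ee_rot': array([ 0.953, -0.304, -0.001,  0.   ])}
wrist bar c [ 0.4601 -0.0507] [13.4 41.3] axis deg 144.6 815 zmed 0.08362806206245205
red [ 0.494  -0.0759  0.041 ] 110
white line [ 0.4688 -0.0573  0.0844] 32
dial_grip 0.93 [ 0.4618 -0.0511  0.077 ]
mark8 0.77 [ 0.4963 -0.0765  0.04  ]
side bar c [ 0.4601 -0.0555] [14.  40.2] axis deg 144.8 82 zmed 0.08309572232414958
red [ 0.4937 -0.0788  0.041 ] 11
white line [nan nan nan] 0
dial_grip 0.51 [ 0.4615 -0.0482  0.077 ]
mark8 0.96 [ 0.4962 -0.0776  0.04  ]d.py:9: RuntimeWarning: Mean of empty slice.
  m=(z>.07)&(d<.03)&(hsv[...,2]>140)&(hsv[...,1]<60);print('white line',np.round(w[m].mean(0),4),m.sum())
  ret = um.true_divide(
```

View pics/w9.png

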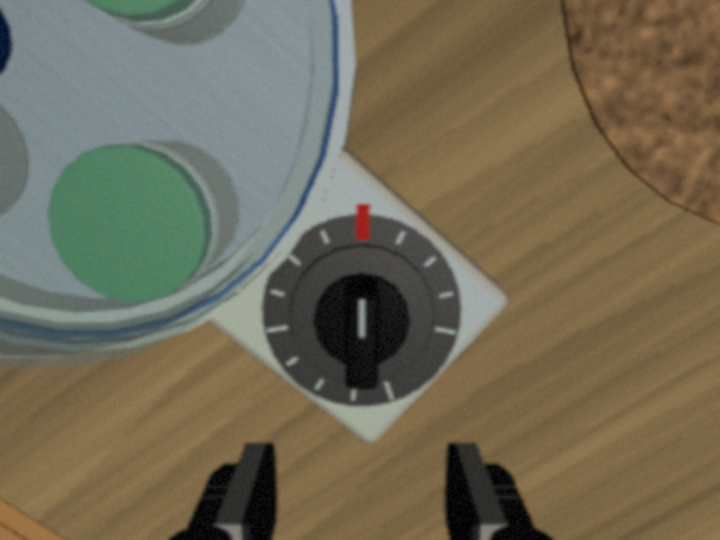

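The pointer line at (362,318) points straight at the red mark (362,220), with bar and mark both at about -35.5°. I'll raise the arm clear and check the whole scene.

Request:
{"op": "apply_moves", "data": {"steps": [-0.05, 0, 0.2, 0, 0, 0, -0.1, 0, 0.35, 0, 0, 0, -0.1, 0, 0.4, 0, 0, 0, -0.1, 0, 0.4, 0, 0, 0, -0.1, 0, 0.4, 0, 0, 0, -0.1, 0, 0.4, 0, 0, 0, -0.1, 0, 0.4, 0, 0, 0, -0.1, 0, 0.4, 0, 0, 0, -0.1, 0, 0.4, 0, 0, 0, -0.1, 0, 0.4, 0, 0, 0]}}

```text
time_s: 70.65
eef_pos: [0.4348, -0.0527, 0.3018]
ee_rot: [0.953, -0.304, -0.0, 0.0]
ft_force: [-0.2, 0.7, -0.6]
finger_gap: 0.0428
finger_force: 0.0
```

```bash
python3 -c "
from h import *
p=shot('scene');cv2.imwrite('pics/f.png',cv2.resize(p['img'][120:350,180:530,::-1],None,fx=2.2,fy=2.2))
w=cloud(p);z=w[...,2];d=np.hypot(w[...,0]-.6265,w[...,1]+.0095)
m=(d>.03)&(d<.1)&(z>.09)&(z<.102);q=w[m];c=np.linalg.lstsq(np.c_[q[:,:2]-[.6265,-.0095],np.ones(len(q))],q[:,2],rcond=None)[0];print('cover top plane',c.round(4),len(q))
for k in ['mug','detergent']:
  for t in ctrl.tip_of(p,k)[:1]: print(k,np.round(ray(p,t['uv'],0),4))
print(blobs(p,(105,150,50),(125,255,255),(.1,.14),8))
"
```

```text
cover top plane [0.0003 0.0011 0.0944] 3885
mug [0.7231 0.2415 0.    ]
detergent [ 0.7484 -0.2488 -0.    ]
[(array([ 0.6283, -0.0087]), 0.0158, np.float64(0.1234), 143, array([303, 203,  12,  15], dtype=int32))]
```

View pics/f.png

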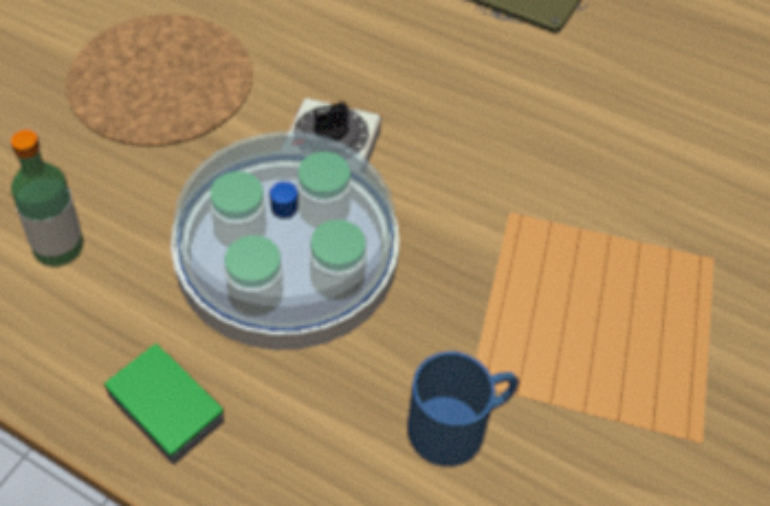

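The cover sits level at (285,240), with all four jars upright inside it. The place mat is empty, and the mug and bottle haven't moved. Handing in.

```bash
python3 -c "
from cell import ctrl
print(ctrl.close_job())"
```

```text
the job is handed in; nothing more can be done
None
```

The job is handed in: all four jars stand upright in the tub, the cover sits level inside the lip, the dial points at the red 8-hour mark, and the mug and washing-up bottle were not moved.

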